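# Change the blocks over, then rock the angle gauge to its mark and hold

## Task

The wrong block is on the green work pad: change the two blocks over, so that the lumpy plaster block stands in the middle of the green pad and the timber offcut stands in the middle of the grey pad. Then pick the angle gauge up by its black handle, first stand it upright for a moment on the crown of the plaster block, and rock it there until its swinging pointer settles on the red mark. Finish still holding it so, by the handle and with its foot pressed lightly on the crown and touching nothing else, and leave the flower, the jar and the bird figure where they are.

Things in the scene. Friction and masses are not known exactly. Their poses are not given: they have to be found in the camera images.
- green_pad_top (a point): centre of the top face of the fixed green work pad, 130 x 130 mm, 4 mm thick, on the table; z up
- grey_pad_top (a point): centre of the top face of the fixed grey pad, 130 x 130 mm, 4 mm thick, on the table; z up
- plaster_centre (a point): centre of the loose white plaster block's body (about 0.4 kg): 70 mm along its x, 54 mm along its y, 50 mm high, its underside 25 mm below this point; grasp its two flat upright sides 54 mm apart (across y). On its top a rounded crown runs along x (see crown_top); nearer the -y side a lower lump rises 4 mm above the body top. Starts on the grey pad
- crown_top (a point): mid-point of the top line of the plaster block's crown: a half-round ridge of radius 20 mm running along the block's x axis, its top 66 mm above the block's underside, 4 mm to the +y side of the block's middle; axes as the block's
- timber_centre (a point): centre of the loose timber joist offcut (about 0.13 kg), a brown block 80 mm along its x, 45 mm along its y, 58 mm high, its underside 29 mm below this point; grasp across y. Starts on the green pad
- handle_centre (a point): centre of the angle gauge's black handle: 26 mm along x, 40 mm along y, 32 mm high, flat sides; grasp it from above across y (40 mm). The handle is on top of the gauge, centred 160 mm above the underside of the foot, and can be pushed down its stem by up to 10 mm (see handle). Axes as the gauge's: z up the gauge, y along the foot, x along the pivot of the pointer
- gauge_foot (a point): centre of the flat underside of the gauge's aluminium foot (36 mm along x, 100 mm along y, 12 mm high); the gauge (about 0.34 kg in all, standing loose on the table) carries a round blue-rimmed white dial of radius 55 mm, 10 mm thick, centred 73 mm above the underside, its faces towards +x and -x, with pointer and mark seen alike on both faces
- handle (a joint): how far the handle is pushed down its stem against its spring, 0 to 0.010 m; 0 when hanging or standing free; it starts to give at 3 N and takes 8 N at the full 10 mm
- pointer (a joint): angle (rad) of the black pointer, a damped pendulum that hangs down from the dial's centre, 38 mm long, in the gauge's frame: 0 points along the gauge's own -z, positive towards its own +y (a turn about +x). It always hangs plumb once still (within 1 to 2 s), so it reads -a when the gauge is turned by a about its own +x
- mark (a joint): angle (rad), measured as for the pointer, of the red mark (7 mm wide, 38 to 51 mm from the dial's centre) near the lower rim of the dial; it starts between 0.19 and 0.34 (on the +y side), is stiff and is not to be moved
- pointer_axis (a point): pivot of the pointer, 73 mm above the foot's underside at the dial's centre; its z axis is opposite to the way the pointer points
- mark_axis (a point): the same pivot; its z axis is opposite to the direction from the pivot to the red mark
- flower_centre (a point): white ceramic flower, 75 mm across, 35 mm high, loose bystander; point 16 mm above the table
- jar_centre (a point): blue glaze jar with black cap, 60 mm in diameter, 75 mm high, loose bystander; point 37 mm above the table
- figure_centre (a point): white plaster bird figure, 68 mm in diameter, 127 mm high, loose bystander; point 60 mm above the table
Things that resemble listed ones, but are neither listed nor needed, are in the scene too. What is shaped like the part that bears timber_centre but pink or turquoise is not meant.

How it is judged:
By the outcome, as a careful person would: the job done as asked, in the order asked, and still so for the second after the job is handed in, while the arm keeps its last pose, push and grip.
It also fails if it takes over 72 s, if anything falls off the work surface, if the arm or the gripper's body presses on something with over 40 N, if the wrist force passes 120 N, or if a joint passes its speed limit or range.

## Robot

A 6-joint arm with a two-finger parallel gripper is mounted at the origin on the work surface. World frame = base frame: x ahead of the robot, y to its left, z up, the work surface at z = 0. Lengths are in m, angles in rad, forces in N, time in s.
With the tool pointing down it reaches from about 0.225 to 0.875 m from the base axis. Payload 3.4 kg.
Tool frame: the origin (TCP) lies at the very end of the fingers, on their centre line; the grasp point (between the pads) lies manip.pinch_z behind it (manip.pinch_z is the distance from the TCP to the grasp point, in m); z points along the fingers, y is the direction in which the jaws open and shut (so a half turn about z gives the same grasp; the last joint's range is limited). The gripper opens to 85 mm and grips with 20 to 120 N. Pads are 22 mm wide; open, the fingers measure 114 mm over their backs; the gripper's body (76 mm by 85 mm) begins 54 mm behind the grasp point. The pads swing forward as they close: fully open they stand 13 mm farther back than shut.
Start: joints at [1.131, 0.276, 1.505, -0, 1.361, -0.121], TCP at [0.18, 0.546, 0.231] pointing down, gripper open.
Joint ranges: [-2.89, 2.89], [-0.75, 2.08], [0.22, 2.7], [-1.18, 4.32], [0.11, 2.71], [-2.7, 2.7]. Speed limits (rad/s): [2.57, 2.57, 3.14, 3.14, 3.14, 3.14].

## Interface

Orientations are given as a unit quaternion [w, x, y, z].
In Python, from rig import manip, imaging, workorder gives the robot as it stands.
- The arm moves only by the tool apply_moves, never from a script. Its argument "moves" is one flat list of numbers, 7 for each row, row after row: the finger opening in m, from 0 to 0.0854, then the shift along the tool's x, y, z in m, then the turn, a rotation vector about the tool's x, y, z in rad. In form: [jaw, tx, ty, tz, rx, ry, rz, jaw, tx, ty, tz, rx, ry, rz, ...]. A call has exactly 8 rows; each row shifts and turns the pose as measured when the row begins, along the tool's axes as they then stand; what a row does not reach is not made up. A row lasts 1/12 s, in which the tool goes at most 41.7 mm and 7.16 degrees, less where a joint would pass 70% of its speed; a pose out of reach is approached as far as the arm can. A call with a gripper value outside its range is refused whole. The fingers move at their own pace and stop on an object; "newtons" is the grip in N (left out, the last holds). Time passes only in rows, so rows that do not move let the fingers close, or fill a call up. It gives the time, the measured TCP pose, the force and the opening at its end, in the units of the state.
- manip.get_state(): the state, without advancing time (a new reading comes with each control period).
- imaging.get_image(name): name is "side" or "top"; returns a dict with "image" (420x560x3 uint8, red, green, blue), "range_z" (420x560 float32, m along the optical axis (not along the pixel's ray), 0 where there is no reading), "fx", "fy", "cx", "cy" (pixels), "R" (3x3) and "t" (3): a world point X has camera coordinates R X + t. Camera axes: x right, y down, z forward; pixel columns grow to the right and rows downward; lengths in m; the calibration is good to about 2 mm. A picture is of the moment at which its call begins.
- workorder.sign_off(): hands the job in, once; it reports no verdict.
The state is a dict: "clock": time; "qpos": joint angles; "qd": joint speeds; "effort": joint torques, N m; "position": TCP position; "ee_rot": TCP orientation; "contact_force": force on the tool from outside, world axes, zero at the start; "moment": the same for the moment, N m; "width": finger opening in m.
Only numpy, scipy, OpenCV 4.12 (cv2) and the standard library are available. Lean on these libraries where they do the work, as an engineer would, in place of code of your own. Each camera call takes 0.05 s, during which the arm holds its last target.

## Working session

There is one attempt and no reset: what is moved stays moved. The work goes in short steps, Python scripts to look and compute and a tool call to move; the robot and the scene stay as the last step left them, time stands still between calls to the robot, and variables do not carry over. Pictures are saved under pics/ and viewed, and the job is handed in when it is done.

Besides the shell and the picture viewer there is one more tool, called after ">>>" as name(argument=value, ...) on one line, values as JSON. apply_moves: Moves the arm, as the interface text tells. Its arguments: {"type":"object","properties":{"moves":{"type":"array"},"newtons":{"type":"number"}},"required":["moves"]}

```bash
mkdir -p pics; ls
python3 - <<'E'
from rig import manip, imaging, workorder
import cv2
print(manip.pinch_z, manip.get_state())
for n in("side","top"):
    d=imaging.get_image(n); cv2.imwrite(f"pics/{n}0.png",d["image"][:,:,::-1]); print(n,d["fx"],d["cx"],d["cy"],d["R"],d["t"])
    import numpy as np; np.savez(f"{n}0.npz",**d)
E
```

```text
pics
0.0187 {'clock': 0.0, 'qpos': array([ 1.13099943e+00,  2.76605025e-01,  1.50613695e+00, -2.14598044e-05,
        1.36069386e+00, -1.21020249e-01]), 'qd': array([ 0.00121689,  0.00046464, -0.0003291 ,  0.00057306,  0.00190422,
       -0.00262393]), 'effort': array([ 1.00859212e-03, -4.16786993e+01, -2.45809257e+01, -3.26229463e-05,
        1.10479604e-02, -3.55095366e-06]), 'position': array([0.18000477, 0.54554182, 0.23043247]), 'ee_rot': array([-2.44966828e-04,  1.58712026e-01,  9.87324487e-01, -8.88500186e-04]), 'contact_force': array([ 0.37323278, -0.44993706,  0.51452194]), 'moment': array([-0.01840258, -0.02034341, -0.00273358]), 'width': 0.08552764817727027}
side 445.029298935309 284.74546104143064 214.80600508206987 [[ 0.86001997 -0.51000979  0.01598949]
 [-0.35272497 -0.61685287 -0.70361753]
 [ 0.36871499  0.59948523 -0.71039898]] [-0.47008868  0.26046324  0.95939455]
top 520.5768874787551 281.0993069478122 212.5738239212031 [[-0.02313727 -0.9997209   0.00477397]
 [-0.99208179  0.02237031 -0.12358517]
 [ 0.12344389 -0.00759559 -0.99232248]] [-0.00671128  0.57342991  1.3489741 ]
```

View pics/side0.png

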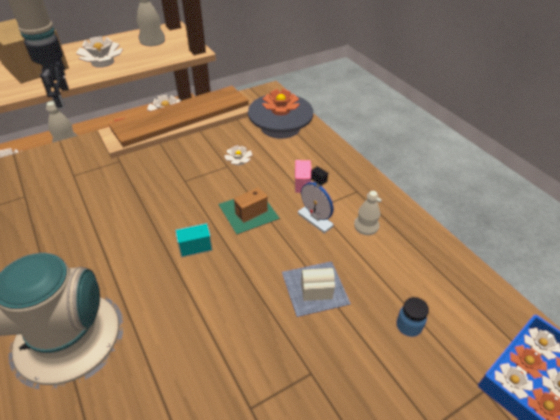

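View pics/top0.png

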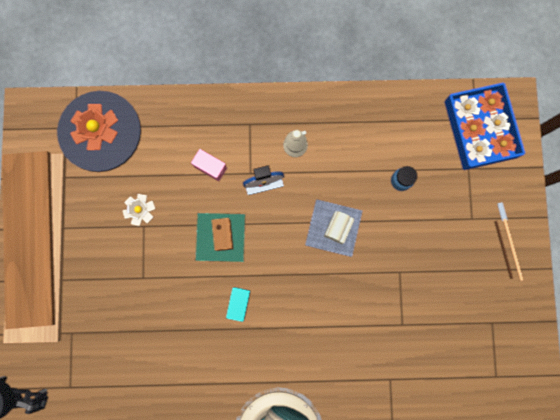

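The candidates for timber are brown at top px (222,234), pink at (209,164) and turquoise at (237,305). The brown one on the green pad is the right one. The plaster block is at (339,226) and the gauge at (263,178). The bird on the table at (295,143) and the flower at (138,210) are bystanders. Next I'll take close crops.

```bash
cat > h.py <<'E'
import numpy as np, cv2
from rig import manip, imaging
from scipy.spatial.transform import Rotation as Ro
def grab(n):
    return imaging.get_image(n)
def world(d,u,v,z=None):
    R,t=np.array(d["R"]),np.array(d["t"])
    r=np.array([(u-d["cx"])/d["fx"],(v-d["cy"])/d["fy"],1.0])
    if z is None: return R.T@(r*d["range_z"][int(round(v)),int(round(u))]-t)
    c=-R.T@t; w=R.T@r
    return c+w*(z-c[2])/w[2]
def cloud(d):
    R,t=np.array(d["R"]),np.array(d["t"]); Z=np.array(d["range_z"]);h,w=Z.shape
    u,v=np.meshgrid(np.arange(w),np.arange(h))
    P=np.stack([(u-d["cx"])/d["fx"]*Z,(v-d["cy"])/d["fy"]*Z,Z],-1)
    return (P-t)@R   # R^T (P-t)
def proj(d,X):
    c=np.array(d["R"])@np.array(X)+np.array(d["t"]); return c[0]/c[2]*d["fx"]+d["cx"],c[1]/c[2]*d["fy"]+d["cy"]
def crop(d,x0,y0,x1,y1,s,name):
    cv2.imwrite("pics/"+name,cv2.resize(np.ascontiguousarray(d["image"][y0:y1,x0:x1,::-1]),None,fx=s,fy=s,interpolation=cv2.INTER_CUBIC))
def st():
    s=manip.get_state(); q=s["ee_rot"]; R=Ro.from_quat([q[1],q[2],q[3],q[0]]).as_matrix()
    print("t",round(s["clock"],2),"p",s["position"].round(4),"F",s["contact_force"].round(1),"w",round(s["width"],4)); print(R.round(3)); return s,R
E
python3 - <<'E'
from h import *
t=dict(np.load("top0.npz"));s=dict(np.load("side0.npz"))
crop(t,185,130,375,275,4,"c1.png"); crop(s,165,140,395,320,3.4,"c2.png")
E
```

```text
(no output)
```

View pics/c1.png

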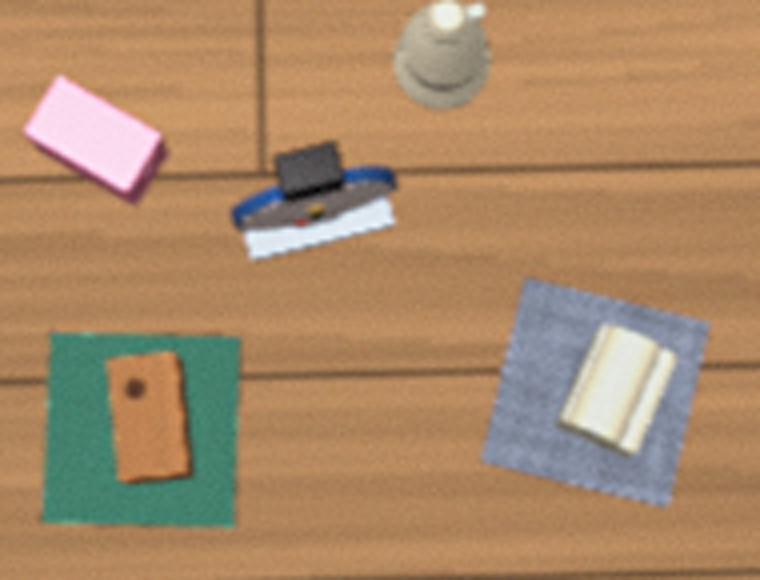

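View pics/c2.png

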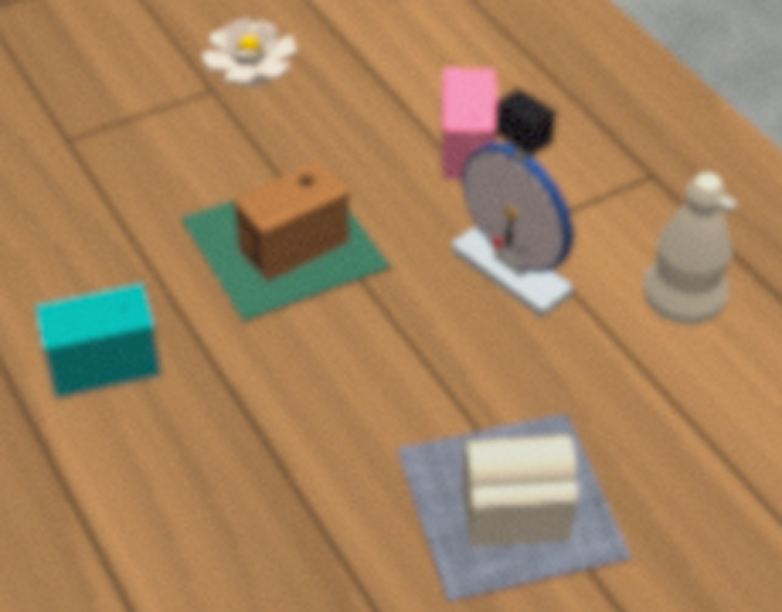

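The brown timber sits on the green pad, at crop 1 px (150,415). The plaster is on the grey pad, with its crown left of middle and the lower lump to the right in the top view. The gauge's red mark is left of the pointer, towards world +y.

Run:
```python
from h import *
t=dict(np.load("top0.npz"));s=dict(np.load("side0.npz"))
W=lambda pts,z:np.array([world(t,185+x/4,130+y/4,z) for x,y in pts])
for n,p in(("green",[(49,333),(241,338),(235,527),(41,522)]),("grey",[(527,279),(709,323),(667,506),(484,462)])):
    w=W(p,.004); print(n,w.mean(0).round(4),[np.round(np.linalg.norm(w[i]-w[i-1]),3) for i in range(4)], np.degrees(np.arctan2(*(w[0]-w[3])[[1,0]])).round(1))
C={'t':cloud(t),'s':cloud(s)}; ok={'t':t['range_z']>0,'s':s['range_z']>0}
def sel(k,c,r,z0,z1):
    P=C[k][ok[k]]; m=(np.hypot(P[:,0]-c[0],P[:,1]-c[1])<r)&(P[:,2]>z0)&(P[:,2]<z1); return P[m]
def rect(P):
    r=cv2.minAreaRect(P[:,:2].astype(np.float32)); return np.round(r[0],4),np.round(r[1],4),round(r[2],2)
a=world(t,222,234,.06); b=world(t,339,227,.06); g=world(t,263,178,.1)
for n,c in(("timber",a),("plaster",b)):
    for k in'ts':
        P=sel(k,c,.06,.045,.09); print(n,k,len(P),rect(P),P[:,2].max().round(4),np.median(P[:,2]).round(4))
# crown line
for k in 'ts':
    P=sel(k,b,.06,.066,.09); print("crown",k,len(P),P.mean(0).round(4),rect(P))
for k in 'ts':
    P=sel(k,g,.13,.145,.19); 
    print("handle",k,len(P),rect(P),P[:,2].max().round(3),P[:,2].min().round(3))
    P=sel(k,g,.13,.03,.13); 
    print("dial",k,len(P),rect(P))
    P=sel(k,g,.13,.008,.02); print("foot",k,len(P),rect(P))
for n,(u,v),z in(("pink",(209,161),.058),("turq",(238,302),.058),("figure",(293,148),.03),("jar",(404,176),.075),("flower",(138,210),.016)): print(n,world(t,u,v,z).round(3))
```

```text
green [0.5132 0.1456 0.004 ] [np.float64(0.128), np.float64(0.131), np.float64(0.128), np.float64(0.13)] -2.6
grey [ 0.5317 -0.163   0.004 ] [np.float64(0.128), np.float64(0.127), np.float64(0.128), np.float64(0.127)] -14.9
timber t 551 (array([0.5185, 0.1357]), array([0.0803, 0.0455]), 5.02) 0.0698 0.0614
timber s 473 (array([0.5176, 0.1357]), array([0.0816, 0.0497]), 5.63) 0.0658 0.0595
plaster t 571 (array([ 0.5306, -0.1726]), array([0.0542, 0.0705]), 64.26) 0.0754 0.0638
plaster s 659 (array([ 0.5283, -0.1751]), array([0.0513, 0.0704]), 64.35) 0.0717 0.0615
crown t 215 [ 0.5326 -0.1688  0.0691] (array([ 0.5323, -0.169 ]), array([0.0296, 0.0698]), 63.3)
crown s 196 [ 0.5294 -0.1698  0.068 ] (array([ 0.5303, -0.171 ]), array([0.0247, 0.0702]), 64.85)
handle t 204 (array([0.6567, 0.0247]), array([0.0265, 0.0397]), 13.13) 0.181 0.145
dial t 623 (array([0.6937, 0.0362]), array([0.0982, 0.2376]), 18.12)
foot t 282 (array([0.6441, 0.0159]), array([0.196 , 0.2409]), 21.3)
handle s 261 (array([0.654 , 0.0249]), array([0.0276, 0.0441]), 16.18) 0.178 0.145
dial s 1140 (array([0.6887, 0.0337]), array([0.0877, 0.237 ]), 13.7)
foot s 323 (array([0.6786, 0.0252]), array([0.0922, 0.2317]), 21.81)
pink [0.712 0.168 0.058]
turq [0.342 0.096 0.058]
figure [ 0.75  -0.056  0.03 ]
jar [ 0.657 -0.342  0.075]
flower [0.591 0.366 0.016]
```

```bash
cat >> h.py <<'E'
def goto(pos,yawy_deg,tilt=0.0):
    """delta to TCP pos with tool y at world yaw; tilt: rotate about gauge x (=horizontal axis yawy-90)"""
    s,R=st(); a=np.radians(yawy_deg); y=np.array([np.cos(a),np.sin(a),0]); z=np.array([0,0,-1.])
    if y@R[:,1]<0: y=-y
    T=np.stack([np.cross(y,z),y,z],1)
    if tilt:
        ax=np.array([np.sin(a),-np.cos(a),0]); T=Ro.from_rotvec(ax*tilt).as_matrix()@T
    print("shift in tool axes now",(R.T@(np.array(pos)-s["position"])).round(4),"after turning",(T.T@(np.array(pos)-s["position"])).round(4),"turn",Ro.from_matrix(R.T@T).as_rotvec().round(4))
E
python3 -c "
from h import *
goto([.518,.1357,.15],95.3)"
```

```text
t 0.1 p [0.18   0.5456 0.2305] F [-0.8  0.5  0.5] w 0.0856
[[-0.95   0.313 -0.001]
 [ 0.313  0.95  -0.002]
 [ 0.    -0.002 -1.   ]]
shift in tool axes now [-0.4494 -0.2832  0.0809] after turning [-0.2987 -0.4394  0.0805] turn [-0.0016 -0.0006 -0.4113]
```

>>> apply_moves(moves=[0.085,-0.033,-0.021,0,0,0,0,0.085,-0.033,-0.021,0,0,0,0,0.085,-0.033,-0.021,0,0,0,0,0.085,-0.033,-0.021,0,0,0,0,0.085,-0.033,-0.021,0,0,0,0,0.085,-0.033,-0.021,0,0,0,0,0.085,-0.033,-0.021,0,0,0,0,0.085,-0.033,-0.021,0,0,0,0], newtons=40)

```text
clock: 0.77
position: [0.3795, 0.3004, 0.2255]
ee_rot: [-0.003, 0.151, 0.989, -0.001]
contact_force: [1.3, 0.3, 0.3]
width: 0.085
```

```bash
python3 -c "
from h import *
goto([.518,.1357,.10],95.3)"
```

```text
t 0.77 p [0.3795 0.3004 0.2255] F [1.3 0.3 0.3] w 0.085
[[-0.954  0.298 -0.007]
 [ 0.298  0.955 -0.001]
 [ 0.006 -0.003 -1.   ]]
shift in tool axes now [-0.1821 -0.1155  0.1247] after turning [-0.1227 -0.1768  0.1255] turn [-0.0022 -0.007  -0.3953]
```

>>> apply_moves(moves=[0.085,0,0,0.02,0,0,-0.12,0.085,0,0,0.02,0,0,-0.12,0.085,0,0,0.02,0,0,-0.12,0.085,-0.022,-0.032,0.005,0,0,-0.03,0.085,-0.022,-0.032,0.005,0,0,0,0.085,-0.022,-0.032,0.005,0,0,0,0.085,-0.022,-0.032,0.005,0,0,0,0.085,-0.022,-0.032,0.005,0,0,0])

```text
clock: 1.43
position: [0.5079, 0.1425, 0.1357]
ee_rot: [-0.004, -0.053, 0.999, 0.0]
contact_force: [-0.6, 0.7, -0.6]
width: 0.085
```

```bash
python3 -c "
from h import *
goto([.518,.1357,.018],95.3)"
```

```text
t 1.43 p [0.5079 0.1425 0.1357] F [-0.6  0.7 -0.6] w 0.085
[[-0.994 -0.105 -0.008]
 [-0.105  0.994  0.   ]
 [ 0.008  0.001 -1.   ]]
shift in tool axes now [-0.0103 -0.008   0.1176] after turning [-0.0094 -0.0077  0.1177] turn [ 0.001  -0.0081  0.0127]
```

>>> apply_moves(moves=[0.085,-0.005,-0.004,0.015,0,-0.004,0.006,0.085,-0.005,-0.004,0.02,0,-0.004,0.006,0.085,0,0,0.02,0,0,0,0.085,0,0,0.015,0,0,0,0.085,0,0,0.005,0,0,0,0.085,0,0,0,0,0,0,0.085,0,0,0,0,0,0,0.085,0,0,0,0,0,0])

```text
clock: 2.1
position: [0.526, 0.1259, 0.0554]
ee_rot: [0.001, -0.041, 0.999, -0.001]
contact_force: [0.3, -0.1, 0.6]
width: 0.0847
```

```bash
python3 -c "
from h import *
goto([.518,.1357,.018],95.3)
d=grab('top');crop(d,185,130,375,275,4,'c3.png')"
```

```text
t 2.1 p [0.526  0.1259 0.0554] F [ 0.3 -0.1  0.6] w 0.0847
[[-0.997 -0.081  0.001]
 [-0.081  0.997 -0.002]
 [-0.001 -0.002 -1.   ]]
shift in tool axes now [0.0072 0.0105 0.0373] after turning [0.007  0.0105 0.0374] turn [-0.0024  0.0012 -0.0115]
```

View pics/c3.png

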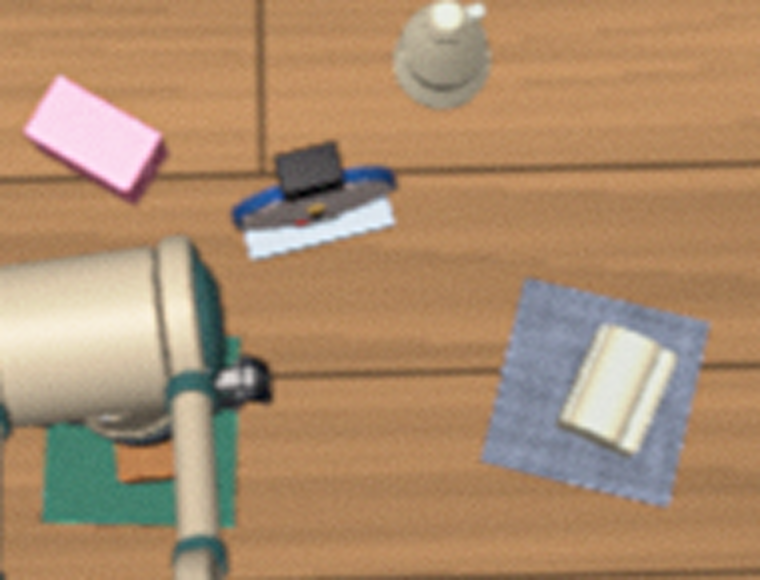

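>>> apply_moves(moves=[0.085,0.004,0.006,0,0,0,-0.006,0.085,0.003,0.0045,0.005,0,0,-0.006,0.085,0,0,0.01,0,0,0,0.085,0,0,0.012,0,0,0,0.085,0,0,0.01,0,0,0,0.085,0,0,0,0,0,0,0.04,0,0,0,0,0,0,0.04,0,0,0,0,0,0])

```text
clock: 2.82
position: [0.5187, 0.1395, 0.0194]
ee_rot: [0.005, -0.049, 0.999, -0.001]
contact_force: [0.0, 0.0, -0.7]
width: 0.0634
```

```bash
python3 -c "
from h import *
goto([.518,.1357,.018],95.3)"
```

```text
t 2.82 p [0.5187 0.1395 0.0194] F [ 0.   0.  -0.7] w 0.0634
[[-0.995 -0.098  0.01 ]
 [-0.098  0.995 -0.001]
 [-0.01  -0.002 -1.   ]]
shift in tool axes now [ 0.0011 -0.0037  0.0014] after turning [ 0.0011 -0.0037  0.0014] turn [-0.0018  0.0098  0.0059]
```

>>> apply_moves(moves=[0.03,0.001,-0.0035,0,0,0.008,0,0.03,0,0,0,0,0,0,0.03,0,0,0,0,0,0,0.03,0,0,0,0,0,0,0.03,0,0,0,0,0,0,0.03,0,0,-0.005,0,0,0,0.03,0,0,-0.02,0,0,0,0.03,0,0,-0.03,0,0,0])

```text
clock: 3.48
position: [0.514, 0.1348, 0.0721]
ee_rot: [-0.005, -0.049, 0.999, -0.001]
contact_force: [0.2, -0.4, -1.5]
width: 0.0445
```

```bash
python3 -c "
from h import *
goto([.47,-.01,.10],95.3)"
```

```text
t 3.48 p [0.514  0.1348 0.0721] F [ 0.2 -0.4 -1.5] w 0.0445
[[-0.995 -0.098 -0.01 ]
 [-0.098  0.995 -0.003]
 [ 0.01  -0.002 -1.   ]]
shift in tool axes now [ 0.0582 -0.1399 -0.027 ] after turning [ 0.0571 -0.1401 -0.0279] turn [-0.0023 -0.0103  0.0054]
```

>>> apply_moves(moves=[0.03,0.008,-0.02,0,0,0,0,0.03,0.013,-0.032,0,0,-0.008,0,0.03,0.013,-0.032,0,0,0,0,0.03,0.013,-0.03,0,0,0,0,0.03,0.01,-0.024,0,0,0,0,0.03,0,0,0.02,0,0,0,0.03,0,0,0.02,0,0,0,0.03,0,0,0.01,0,0,0])

```text
clock: 4.15
position: [0.4804, -0.0137, 0.0338]
ee_rot: [0.014, -0.05, 0.999, -0.002]
contact_force: [-0.7, -0.4, -0.3]
width: 0.0448
```

```bash
python3 -c "
from h import *
goto([.47,-.01,.0165],95.3)"
```

```text
t 4.15 p [ 0.4804 -0.0137  0.0338] F [-0.7 -0.4 -0.3] w 0.0448
[[-0.995 -0.101  0.028]
 [-0.101  0.995 -0.003]
 [-0.028 -0.006 -1.   ]]
shift in tool axes now [0.0104 0.0048 0.017 ] after turning [0.01   0.0047 0.0173] turn [-0.0061  0.0277  0.0085]
```

>>> apply_moves(moves=[0.03,0,0,0,-0.003,0.02,0,0.03,0,0,0.005,0,0.005,0,0.03,0,0,0,0,0,0,0.03,0,0,0,0,0,0,0.03,0,0,0,0,0,0,0.03,0,0,0,0,0,0,0.03,0,0,0,0,0,0,0.03,0,0,0,0,0,0])

```text
clock: 4.82
position: [0.479, -0.0139, 0.0282]
ee_rot: [0.0, -0.05, 0.999, -0.001]
contact_force: [-0.3, -0.5, -0.8]
width: 0.0446
```

```bash
python3 -c "
from h import *
goto([.47,-.01,.0165],95.3)"
```

```text
t 4.82 p [ 0.479  -0.0139  0.0282] F [-0.3 -0.5 -0.8] w 0.0446
[[-0.995 -0.1    0.001]
 [-0.1    0.995 -0.003]
 [-0.001 -0.003 -1.   ]]
shift in tool axes now [0.0086 0.0048 0.0116] after turning [0.0086 0.0047 0.0117] turn [-0.0027  0.0007  0.0076]
```

>>> apply_moves(moves=[0.03,0,0,0.005,0,0,0,0.03,0,0,0.004,0,0,0,0.03,0,0,0.003,0,0,0,0.03,0,0,0,0,0,0,0.03,0,0,0,0,0,0,0.085,0,0,0,0,0,0,0.085,0,0,0,0,0,0,0.085,0,0,0,0,0,0])

```text
clock: 5.48
position: [0.4799, -0.0139, 0.0158]
ee_rot: [0.002, -0.05, 0.999, -0.002]
contact_force: [-0.7, -1.1, -0.1]
width: 0.0785
```

```bash
python3 -c "
from h import *
goto([.5295,-.1735,.12],64.3)"
```

```text
t 5.48 p [ 0.4799 -0.0139  0.0158] F [-0.7 -1.1 -0.1] w 0.0785
[[-0.995 -0.1    0.003]
 [-0.1    0.995 -0.003]
 [-0.003 -0.003 -1.   ]]
shift in tool axes now [-0.0336 -0.1641 -0.1035] after turning [-0.1139 -0.1223 -0.1042] turn [-0.0024  0.0039  0.549 ]
```

>>> apply_moves(moves=[0.085,0,0,-0.02,0,0,0,0.085,0,0,-0.03,0,0,0,0.085,0,0,-0.03,0,0,0,0.085,0,0,-0.02,0,0,0.1,0.085,0,0,0,0,0,0.115,0.085,0,0,0,0,0,0.115,0.085,0,0,0,0,0,0.115,0.085,0,0,0,0,0,0.1])

```text
clock: 6.15
position: [0.4793, -0.0136, 0.1213]
ee_rot: [0.002, 0.232, 0.973, -0.001]
contact_force: [0.5, 0.4, 0.1]
width: 0.0848
```

```bash
python3 -c "
from h import *
goto([.5295,-.1735,.12],64.3)"
```

```text
t 6.15 p [ 0.4793 -0.0136  0.1213] F [0.5 0.4 0.1] w 0.0848
[[-0.892  0.452  0.003]
 [ 0.452  0.892 -0.003]
 [-0.004 -0.001 -1.   ]]
shift in tool axes now [-0.117  -0.12    0.0019] after turning [-0.1146 -0.1223  0.0013] turn [-0.0012  0.0044 -0.0202]
```

>>> apply_moves(moves=[0.085,-0.012,-0.012,0,0,0,-0.03,0.085,-0.026,-0.027,0,0,0,0,0.085,-0.026,-0.027,0,0,0,0,0.085,-0.026,-0.027,0,0,0,0,0.085,-0.016,-0.017,0,0,0,0,0.085,0,0,0,0,0,0,0.085,0,0,0,0,0,0,0.085,0,0,0,0,0,0])

```text
clock: 6.82
position: [0.5286, -0.1636, 0.1219]
ee_rot: [0.003, 0.218, 0.976, -0.001]
contact_force: [0.1, -0.0, 0.4]
width: 0.0848
```

```bash
python3 -c "
from h import *
goto([.5295,-.1735,.020],64.3)"
```

```text
t 6.82 p [ 0.5286 -0.1636  0.1219] F [ 0.1 -0.   0.4] w 0.0848
[[-0.905  0.425  0.005]
 [ 0.425  0.905 -0.003]
 [-0.005 -0.    -1.   ]]
shift in tool axes now [-0.0045 -0.0086  0.1019] after turning [-0.0051 -0.0085  0.1019] turn [-0.0004  0.0054  0.0094]
```

>>> apply_moves(moves=[0.085,-0.003,-0.005,0.01,0,0.005,0.008,0.085,-0.002,-0.0035,0.02,0,0,0,0.085,0,0,0.025,0,0,0,0.085,0,0,0.022,0,0,0,0.085,0,0,0.015,0,0,0,0.085,0,0,0.004,0,0,0,0.085,0,0,0,0,0,0,0.085,0,0,0,0,0,0])

```text
clock: 7.48
position: [0.5267, -0.1664, 0.0207]
ee_rot: [-0.002, 0.218, 0.976, 0.001]
contact_force: [-0.7, -0.0, -0.2]
width: 0.0846
```

```bash
python3 -c "
from h import *
goto([.5295,-.1735,.020],64.3)"
```

```text
t 7.48 p [ 0.5267 -0.1664  0.0207] F [-0.7 -0.  -0.2] w 0.0846
[[-0.905  0.426 -0.003]
 [ 0.426  0.905  0.002]
 [ 0.003  0.001 -1.   ]]
shift in tool axes now [-0.0056 -0.0052  0.0007] after turning [-0.0056 -0.0052  0.0007] turn [ 0.0007 -0.0034  0.0082]
```

>>> apply_moves(moves=[0.085,-0.005,-0.005,0,0,-0.003,0.008,0.085,-0.001,-0.001,0,0,0,0,0.045,0,0,0,0,0,0,0.03,0,0,0,0,0,0,0.03,0,0,0,0,0,0,0.03,0,0,0,0,0,0,0.03,0,0,0,0,0,0,0.03,0,0,0,0,0,0], newtons=50)

```text
clock: 8.15
position: [0.5321, -0.1754, 0.0247]
ee_rot: [0.004, 0.222, 0.975, -0.0]
contact_force: [-0.1, -0.5, 0.7]
width: 0.0531
```

```bash
python3 -c "
from h import *
goto([.5295,-.1735,.020],64.3)"
```

```text
t 8.15 p [ 0.5321 -0.1754  0.0247] F [-0.1 -0.5  0.7] w 0.0531
[[-0.901  0.434  0.007]
 [ 0.434  0.901 -0.002]
 [-0.007  0.001 -1.   ]]
shift in tool axes now [0.0032 0.0006 0.0047] after turning [0.0032 0.0006 0.0047] turn [ 0.0013  0.0071 -0.0002]
```

>>> apply_moves(moves=[0.03,0,0,-0.005,0,0,0,0.03,0,0,-0.015,0,0,0,0.03,0,0,-0.025,0,0,0,0.03,0,0,-0.025,0,0,0,0.03,0,0,-0.02,0,0,0,0.03,0,0,-0.005,0,0,0,0.03,0,0,0,0,0,0,0.03,0,0,0,0,0,0])

```text
clock: 8.82
position: [0.5268, -0.1735, 0.1195]
ee_rot: [-0.003, 0.222, 0.975, 0.001]
contact_force: [0.4, -0.5, -4.1]
width: 0.0529
```

```bash
python3 -c "
from h import *
goto([.5164,.1455,.12],87.4)"
```

```text
t 8.82 p [ 0.5268 -0.1735  0.1195] F [ 0.4 -0.5 -4.1] w 0.0529
[[-0.901  0.434 -0.005]
 [ 0.434  0.901  0.003]
 [ 0.006  0.    -1.   ]]
shift in tool axes now [0.1477 0.283  0.0005] after turning [ 0.0249  0.3182 -0.0005] turn [ 0.0016 -0.006  -0.4031]
```

>>> apply_moves(moves=[0.03,0.01,0.02,0,0,-0.005,0,0.03,0.018,0.034,0,0,0,0,0.03,0.018,0.034,0,0,0,0,0.03,0.018,0.034,0,0,0,0,0.03,0.018,0.034,0,0,0,0,0.03,0.018,0.034,0,0,0,0,0.03,0.018,0.034,0,0,0,0,0.03,0.01,0.02,0,0,0,0])

```text
clock: 9.48
position: [0.5119, 0.1059, 0.1064]
ee_rot: [-0.009, 0.229, 0.973, -0.003]
contact_force: [0.7, -0.1, -2.7]
width: 0.0535
```

>>> apply_moves(moves=[0.03,0,0,0,0,0,-0.09,0.03,0,0,0,0,0,-0.11,0.03,0,0,0,0,0,-0.11,0.03,0,0,0,0,0,-0.07,0.03,0,0,0,0,0,0,0.03,0,0,0,0,0,0,0.03,0,0,0,0,0,0,0.03,0,0,0,0,0,0])

```text
clock: 10.15
position: [0.5023, 0.1137, 0.0944]
ee_rot: [-0.021, 0.029, 0.999, -0.001]
contact_force: [0.1, -0.0, -4.6]
width: 0.0533
```

```bash
python3 -c "
from h import *
goto([.5164,.1455,.026],87.4)"
```

```text
t 10.15 p [0.5023 0.1137 0.0944] F [ 0.1 -0.  -4.6] w 0.0533
[[-0.998  0.057 -0.042]
 [ 0.057  0.998 -0.   ]
 [ 0.042 -0.003 -0.999]]
shift in tool axes now [-0.0151  0.0327  0.0677] after turning [-0.0127  0.0324  0.0684] turn [-0.0026 -0.0415 -0.0118]
```

>>> apply_moves(moves=[0.03,0,0.006,0,-0.002,-0.035,-0.01,0.03,-0.004,0.012,0,0,-0.005,0,0.03,-0.005,0.012,0.005,0,0,0,0.03,-0.003,0.004,0.01,0,0,0,0.03,0,0,0.015,0,0,0,0.03,0,0,0.01,0,0,0,0.03,0,0,0,0,0,0,0.03,0,0,0,0,0,0])

```text
clock: 10.82
position: [0.5207, 0.1513, 0.0497]
ee_rot: [0.0, 0.026, 1.0, -0.0]
contact_force: [0.7, -0.2, -3.6]
width: 0.0529
```

```bash
python3 -c "
from h import *
goto([.5164,.1455,.026],87.4)"
```

```text
t 10.82 p [0.5207 0.1513 0.0497] F [ 0.7 -0.2 -3.6] w 0.0529
[[-0.999  0.052  0.   ]
 [ 0.052  0.999 -0.   ]
 [-0.    -0.    -1.   ]]
shift in tool axes now [ 0.004  -0.006   0.0237] after turning [ 0.004  -0.006   0.0237] turn [-0.0002  0.0001 -0.0062]
```

```bash
python3 -c "
from h import *
s=dict(np.load('side0.npz'))
f=lambda x,y:world(s,165+x/3.4,140+y/3.4,.004)
print(np.mean([f(401,451),f(566,415),f(629,555),f(452,598)],0),(f(184,217)+f(388,264))/2)"
```

```text
[ 0.53283197 -0.16610956  0.004     ] [0.51476684 0.14202637 0.004     ]
```

>>> apply_moves(moves=[0.03,0.003,-0.005,0,0,0,-0.006,0.03,0.001,-0.001,0.004,0,0,0,0.03,0,0,0.006,0,0,0,0.03,0,0,0.004,0,0,0,0.03,0,0,0,0,0,0,0.03,0,0,0,0,0,0,0.03,0,0,0,0,0,0,0.03,0,0,0,0,0,0])

```text
clock: 11.48
position: [0.5176, 0.1449, 0.0352]
ee_rot: [0.001, 0.023, 1.0, -0.0]
contact_force: [-0.4, 0.6, -4.2]
width: 0.0533
```

```bash
python3 -c "
from h import *
goto([.5164,.1455,.026],87.4)"
```

```text
t 11.48 p [0.5176 0.1449 0.0352] F [-0.4  0.6 -4.2] w 0.0533
[[-0.999  0.046  0.002]
 [ 0.046  0.999 -0.   ]
 [-0.002 -0.    -1.   ]]
shift in tool axes now [0.0013 0.0005 0.0092] after turning [0.0013 0.0005 0.0092] turn [-0.0001  0.0021 -0.0004]
```

>>> apply_moves(moves=[0.03,0.0006,-0.001,0.004,0,0,0,0.03,0,0,0.004,0,0,0,0.03,0,0,0.002,0,0,0,0.03,0,0,0,0,0,0,0.03,0,0,0,0,0,0,0.03,0,0,0,0,0,0,0.03,0,0,0,0,0,0,0.03,0,0,0,0,0,0])

```text
clock: 12.15
position: [0.5176, 0.144, 0.0249]
ee_rot: [0.002, 0.023, 1.0, 0.0]
contact_force: [-0.3, -0.0, -3.4]
width: 0.0534
```

```bash
python3 -c "
from h import *
goto([.517,.144,.025],87.4)"
```

```text
t 12.15 p [0.5176 0.144  0.0249] F [-0.3 -0.  -3.4] w 0.0534
[[-0.999  0.046  0.004]
 [ 0.046  0.999  0.   ]
 [-0.004  0.    -1.   ]]
shift in tool axes now [ 0.0006 -0.     -0.0001] after turning [ 0.0006 -0.     -0.0001] turn [ 0.0002  0.0037 -0.0004]
```

>>> apply_moves(moves=[0.03,0,0,0.0015,0,0,0,0.03,0,0,0,0,0,0,0.03,0,0,0.0015,0,0,0,0.03,0,0,0,0,0,0,0.03,0,0,0,0,0,0,0.03,0,0,0,0,0,0,0.03,0,0,0,0,0,0,0.03,0,0,0,0,0,0])

```text
clock: 12.82
position: [0.5186, 0.1443, 0.0247]
ee_rot: [0.003, 0.023, 1.0, 0.0]
contact_force: [-1.3, -0.2, -1.8]
width: 0.0534
```

>>> apply_moves(moves=[0.03,0,0,0.002,0,0,0,0.03,0,0,0.002,0,0,0,0.03,0,0,0,0,0,0,0.085,0,0,0,0,0,0,0.085,0,0,0,0,0,0,0.085,0,0,0,0,0,0,0.085,0,0,0,0,0,0,0.085,0,0,0,0,0,0])

```text
clock: 13.48
position: [0.5206, 0.1445, 0.0257]
ee_rot: [0.006, 0.023, 1.0, 0.001]
contact_force: [0.5, -0.5, 0.7]
width: 0.0849
```

>>> apply_moves(moves=[0.085,0,0,-0.015,0,0,0,0.085,0,0,-0.03,0,0,0,0.085,0,0,-0.035,0,0,0,0.085,0,0,-0.03,0,0,0,0.085,0,-0.025,0,0,0,0,0.085,0,-0.035,0,0,0,-0.07,0.085,0,-0.035,0,0,0,-0.07,0.085,0,-0.03,0,0,0,0])

```text
clock: 14.15
position: [0.5211, 0.0215, 0.1395]
ee_rot: [0.005, -0.056, 0.998, 0.001]
contact_force: [0.4, 0.4, -0.7]
width: 0.0854
```

```bash
python3 -c "
from h import *
goto([.4799,-.0139,.12],95.7)
d=grab('top');crop(d,185,130,375,275,4,'c4.png')"
```

```text
t 14.15 p [0.5211 0.0215 0.1395] F [ 0.4  0.4 -0.7] w 0.0854
[[-0.994 -0.111  0.011]
 [-0.111  0.994  0.003]
 [-0.011  0.002 -1.   ]]
shift in tool axes now [ 0.0451 -0.0307  0.0189] after turning [ 0.0445 -0.0312  0.0195] turn [0.0016 0.0109 0.012 ]
```

View pics/c4.png

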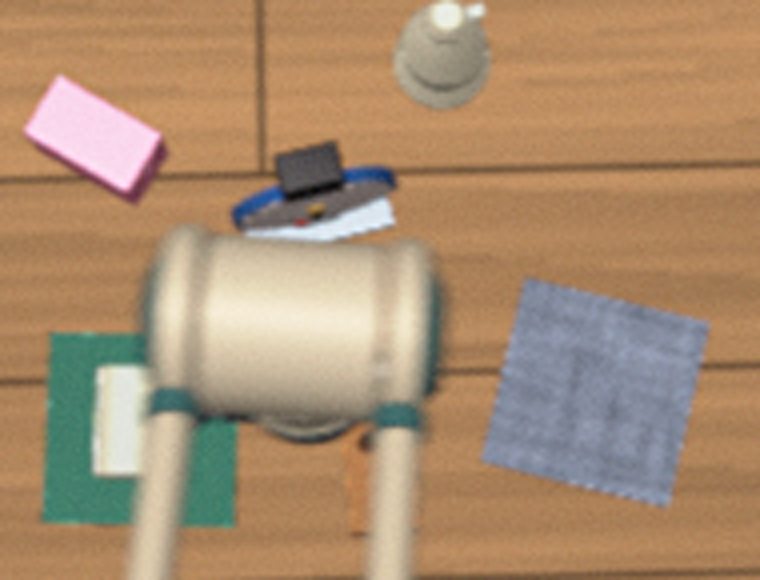

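>>> apply_moves(moves=[0.085,0.012,-0.008,0,0,0.008,0.01,0.085,0.018,-0.01,0,0,0,0,0.085,0.014,-0.004,0,0,0,0,0.085,0,0,0.02,0,0,0,0.085,0,0,0.025,0,0,0,0.085,0,0,0.01,0,0,0,0.085,0,0,0,0,0,0,0.085,0,0,0,0,0,0])

```text
clock: 14.87
position: [0.4816, -0.0157, 0.0829]
ee_rot: [0.004, -0.043, 0.999, -0.002]
contact_force: [0.5, 0.3, 0.1]
width: 0.085
```

```bash
python3 -c "
from h import *
goto([.4799,-.0139,.018],95.7)"
```

```text
t 14.87 p [ 0.4816 -0.0157  0.0829] F [0.5 0.3 0.1] w 0.085
[[-0.996 -0.087  0.008]
 [-0.087  0.996 -0.005]
 [-0.008 -0.005 -1.   ]]
shift in tool axes now [0.0021 0.0022 0.0649] after turning [0.0015 0.0019 0.0649] turn [-0.0053  0.0077 -0.0127]
```

>>> apply_moves(moves=[0.085,0.002,0.002,0.01,-0.005,0.007,-0.012,0.085,0,0,0.02,0,0,0,0.085,0,0,0.02,0,0,0,0.085,0,0,0.012,0,0,0,0.04,0,0,0,0,0,0,0.03,0,0,0,0,0,0,0.03,0,0,0,0,0,0,0.03,0,0,0,0,0,0], newtons=40)

```text
clock: 15.53
position: [0.4851, -0.0132, 0.0219]
ee_rot: [0.005, -0.052, 0.999, -0.001]
contact_force: [0.0, -0.2, -0.4]
width: 0.0444
```

```bash
python3 -c "
from h import *
goto([.4799,-.0139,.018],95.7)"
```

```text
t 15.53 p [ 0.4851 -0.0132  0.0219] F [ 0.  -0.2 -0.4] w 0.0444
[[-0.995 -0.103  0.01 ]
 [-0.103  0.995 -0.001]
 [-0.01  -0.002 -1.   ]]
shift in tool axes now [ 0.0053 -0.0002  0.0039] after turning [ 0.0052 -0.0002  0.0039] turn [-0.0017  0.0099  0.004 ]
```

```bash
python3 -c "
from h import *
s=dict(np.load('top0.npz'))
f=lambda x,y,z:world(s,185+x/4,130+y/4,z)
d=f(350,535,.058)-f(118,482,.062);print(d, np.array([.518,.1357,0])+d)
goto([.53,-.165,.1],75)"
```

```text
[-0.03741463 -0.1490302  -0.004     ] [ 0.48058537 -0.0133302  -0.004     ]
t 15.53 p [ 0.4851 -0.0132  0.0219] F [ 0.  -0.2 -0.4] w 0.0444
[[-0.995 -0.103  0.01 ]
 [-0.103  0.995 -0.001]
 [-0.01  -0.002 -1.   ]]
shift in tool axes now [-0.0298 -0.1558 -0.0775] after turning [-0.0827 -0.135  -0.0781] turn [1.000e-04 1.010e-02 3.653e-01]
```

>>> apply_moves(moves=[0.03,0,0,-0.005,0,0,0,0.03,0,0,-0.02,0,0,0,0.03,0,0,-0.025,0,0,0,0.03,0,0,-0.02,0,0,0.08,0.03,0,0,-0.01,0,0,0.11,0.03,0,0,0,0,0,0.11,0.03,0,0,0,0,0,0.05,0.03,0,0,0,0,0,0])

```text
clock: 16.2
position: [0.4864, -0.0132, 0.1135]
ee_rot: [0.01, 0.131, 0.991, 0.0]
contact_force: [-1.0, -0.0, -2.0]
width: 0.0446
```

```bash
python3 -c "
from h import *
goto([.532,-.1645,.09],75)"
```

```text
t 16.2 p [ 0.4864 -0.0132  0.1135] F [-1. -0. -2.] w 0.0446
[[-0.966  0.259  0.021]
 [ 0.259  0.966 -0.002]
 [-0.021  0.003 -1.   ]]
shift in tool axes now [-0.0828 -0.1344  0.0248] after turning [-0.0832 -0.1344  0.0235] turn [ 0.0032  0.0206 -0.0007]
```

>>> apply_moves(moves=[0.03,-0.012,-0.018,0,0.003,0.018,0,0.03,-0.021,-0.032,0,0,0,0,0.03,-0.021,-0.032,0,0,0,0,0.03,-0.021,-0.032,0,0,0,0,0.03,-0.012,-0.019,0,0,0,0,0.03,0,0,0.008,0,0,0,0.03,0,0,0.008,0,0,0,0.03,0,0,0,0,0,0])

```text
clock: 16.87
position: [0.5384, -0.1696, 0.1015]
ee_rot: [0.004, 0.123, 0.992, -0.0]
contact_force: [-0.6, 0.4, -1.0]
width: 0.0446
```

```bash
python3 -c "
from h import *
goto([.5366,-.1657,.027],75)"
```

```text
t 16.87 p [ 0.5384 -0.1696  0.1015] F [-0.6  0.4 -1. ] w 0.0446
[[-0.969  0.245  0.009]
 [ 0.245  0.969 -0.002]
 [-0.009  0.    -1.   ]]
shift in tool axes now [0.0034 0.0033 0.0745] after turning [0.0028 0.0033 0.0745] turn [0.0004 0.0088 0.0142]
```

>>> apply_moves(moves=[0.03,0.002,0.0025,0.01,0,0.008,0.012,0.03,0.001,0.001,0.018,0,0,0,0.03,0,0,0.018,0,0,0,0.03,0,0,0.012,0,0,0,0.03,0,0,0.006,0,0,0,0.03,0,0,0,0,0,0,0.03,0,0,0,0,0,0,0.03,0,0,0,0,0,0])

```text
clock: 17.53
position: [0.5314, -0.1541, 0.033]
ee_rot: [-0.004, 0.126, 0.992, 0.003]
contact_force: [-0.8, 0.3, -2.0]
width: 0.0444
```

```bash
python3 -c "
from h import *
goto([.5366,-.1657,.0255],75)"
```

```text
t 17.53 p [ 0.5314 -0.1541  0.033 ] F [-0.8  0.3 -2. ] w 0.0444
[[-0.968  0.249 -0.007]
 [ 0.249  0.968  0.006]
 [ 0.009  0.004 -1.   ]]
shift in tool axes now [-0.008  -0.01    0.0074] after turning [-0.008  -0.0098  0.0075] turn [ 0.004  -0.0086  0.0097]
```

>>> apply_moves(moves=[0.03,-0.005,-0.006,0,0.004,-0.008,0.009,0.03,-0.003,-0.004,0,0,0,0,0.03,0,0,0,0,0,0,0.03,0,0,0,0,0,0,0.03,0,0,0,0,0,0,0.03,0,0,0,0,0,0,0.03,0,0,0,0,0,0,0.03,0,0,0,0,0,0])

```text
clock: 18.2
position: [0.5397, -0.1684, 0.0365]
ee_rot: [0.004, 0.131, 0.991, -0.001]
contact_force: [0.3, -0.1, -0.1]
width: 0.0444
```

```bash
python3 -c "
from h import *
goto([.5366,-.1657,.0255],75)"
```

```text
t 18.2 p [ 0.5397 -0.1684  0.0365] F [ 0.3 -0.1 -0.1] w 0.0444
[[-0.966  0.259  0.007]
 [ 0.259  0.966 -0.004]
 [-0.008 -0.002 -1.   ]]
shift in tool axes now [0.0038 0.0018 0.011 ] after turning [0.0037 0.0018 0.011 ] turn [-0.0017  0.0076 -0.0007]
```

>>> apply_moves(moves=[0.03,0.0026,0.0013,0.003,0,0.006,0,0.03,0,0,0.003,0,0,0,0.03,0,0,0.002,0,0,0,0.03,0,0,0,0,0,0,0.03,0,0,0,0,0,0,0.03,0,0,0,0,0,0,0.03,0,0,0,0,0,0,0.03,0,0,0,0,0,0])

```text
clock: 18.87
position: [0.5367, -0.1657, 0.027]
ee_rot: [-0.0, 0.131, 0.991, -0.001]
contact_force: [0.7, 0.2, -0.8]
width: 0.0445
```

```bash
python3 -c "
from h import *
goto([.5366,-.1657,.0255],75)"
```

```text
t 18.87 p [ 0.5367 -0.1657  0.027 ] F [ 0.7  0.2 -0.8] w 0.0445
[[-0.966  0.259 -0.001]
 [ 0.259  0.966 -0.001]
 [ 0.001 -0.001 -1.   ]]
shift in tool axes now [0.0001 0.     0.0015] after turning [0.0001 0.     0.0015] turn [-0.0013 -0.0008 -0.0004]
```

>>> apply_moves(moves=[0.03,0,0,0.001,0,0,0,0.03,0,0,0.001,0,0,0,0.03,0,0,0,0,0,0,0.085,0,0,0,0,0,0,0.085,0,0,0,0,0,0,0.085,0,0,0,0,0,0,0.085,0,0,0,0,0,0,0.085,0,0,0,0,0,0])

```text
clock: 19.53
position: [0.5377, -0.1662, 0.0265]
ee_rot: [0.001, 0.131, 0.991, -0.001]
contact_force: [0.1, -0.1, 0.1]
width: 0.0848
```

>>> apply_moves(moves=[0.085,0,0,-0.015,0,0,0,0.085,0,0,-0.03,0,0,0,0.085,0,0,-0.035,0,0,0,0.085,0,0,-0.035,0,0,0,0.085,0,0,-0.035,0,0,0,0.085,0,0,-0.035,0,0,0,0.085,0.005,0.025,-0.03,0,0,-0.09,0.085,0.005,0.025,0,0,0,-0.09])

```text
clock: 20.2
position: [0.5375, -0.1173, 0.2479]
ee_rot: [-0.003, 0.041, 0.999, -0.0]
contact_force: [0.6, 1.3, -0.2]
width: 0.0852
```

```bash
python3 -c "
from h import *
goto([.6555,.0248,.23],103.1)
for n in('top','side'):
    d=grab(n); np.savez(n+'1.npz',**d); cv2.imwrite(f'pics/{n}1.png',d['image'][:,:,::-1])
"
```

```text
t 20.2 p [ 0.5375 -0.1173  0.2479] F [ 0.6  1.3 -0.2] w 0.0852
[[-0.997  0.082 -0.006]
 [ 0.082  0.997 -0.   ]
 [ 0.006 -0.001 -1.   ]]
shift in tool axes now [-0.106   0.1514  0.0171] after turning [-0.1472  0.1117  0.0179] turn [ 1.000e-04 -6.300e-03 -3.112e-01]
```

View pics/top1.png

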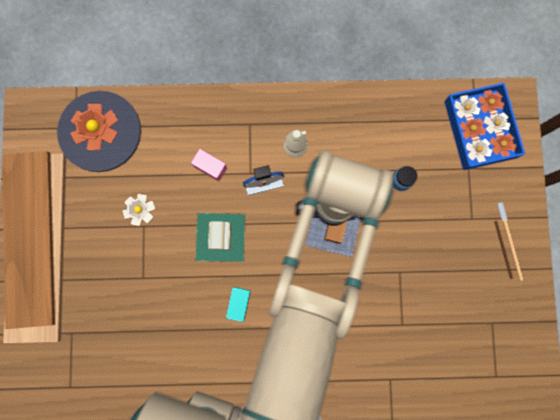

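View pics/side1.png

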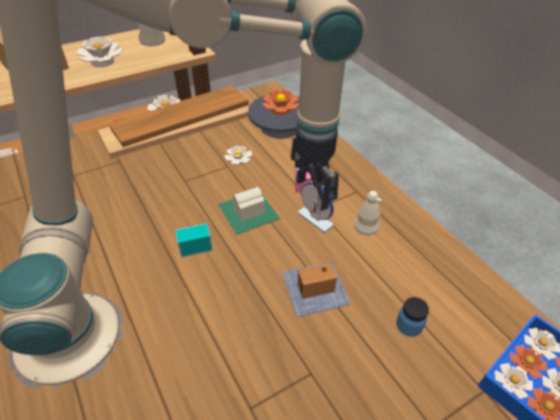

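Both blocks are exchanged. The plaster is at top px (219,235) on the green pad and the timber at side px (316,281) on the grey pad. Next I'll measure them.

Run:
```python
from h import *
for k in('top','side'):
    d=dict(np.load(k+'1.npz')); P=cloud(d)[d['range_z']>0]
    for n,c in(("plaster",(.514,.144)),("timber",(.532,-.165))):
        Q=P[(np.hypot(P[:,0]-c[0],P[:,1]-c[1])<.06)&(P[:,2]>.045)&(P[:,2]<.08)]
        if len(Q)<50: continue
        r=cv2.minAreaRect(Q[:,:2].astype(np.float32)); print(k,n,len(Q),np.round(r[0],4),np.round(r[1],4),r[2])
        if n=='plaster':
            Q=Q[Q[:,2]>.066]; r=cv2.minAreaRect(Q[:,:2].astype(np.float32)); print(" crown",len(Q),np.round(r[0],4),np.round(r[1],4),r[2],np.percentile(Q[:,2],90))
t=dict(np.load('top1.npz')); crop(t,185,200,255,270,8,'c5.png')
s=dict(np.load('side1.npz')); crop(s,210,180,360,320,5,'c6.png')
```

```text
top plaster 569 [0.5158 0.1437] [0.0552 0.0706] 86.99850463867188
 crown 233 [0.5158 0.1477] [0.0279 0.0702] 87.2100830078125 0.07255318755985939
top timber 306 [ 0.522  -0.1621] [0.0448 0.0576] 74.36839294433594
side plaster 442 [0.5146 0.1378] [0.0506 0.0723] 86.28340148925781
 crown 122 [0.5149 0.1446] [0.0694 0.0254] 0.8787968754768372 0.06972763568529605
side timber 702 [ 0.5323 -0.1653] [0.0484 0.0809] 74.94779205322266
```

View pics/c5.png

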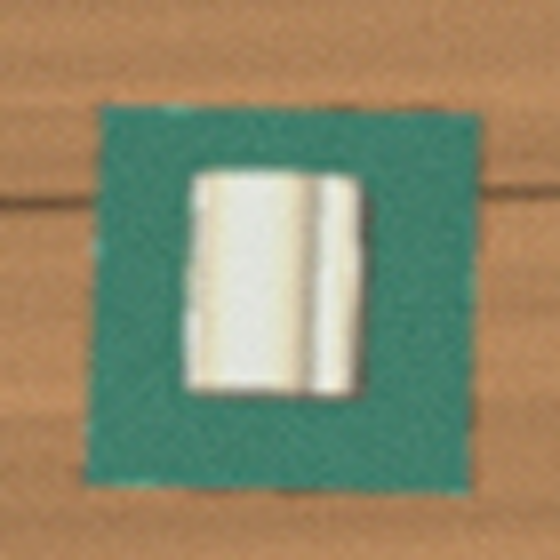

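View pics/c6.png

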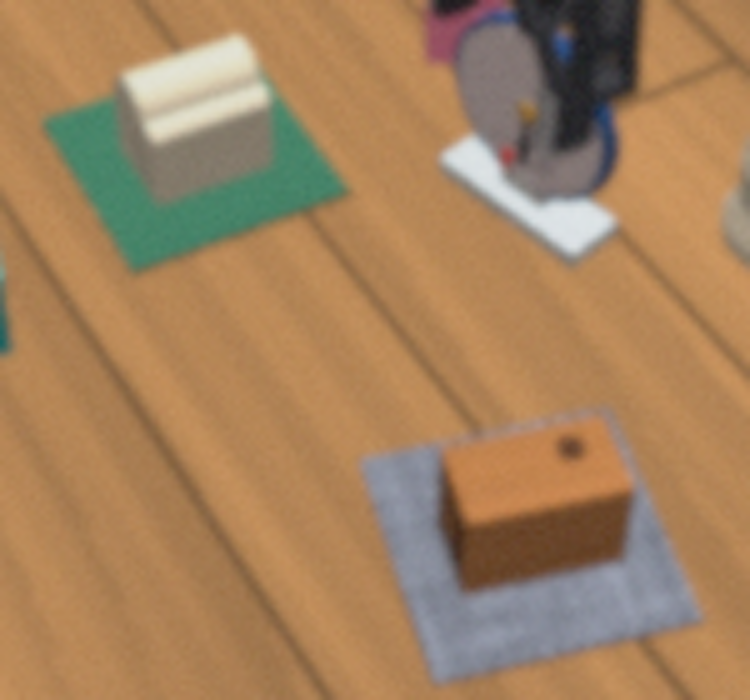

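>>> apply_moves(moves=[0.085,0,0,0,0,-0.005,-0.09,0.085,0,0,0,0,0,-0.11,0.085,-0.01,0.004,0,0,0,-0.08,0.085,-0.028,0.02,0,0,0,0,0.085,-0.03,0.022,0,0,0,0,0.085,-0.03,0.022,0,0,0,0,0.085,-0.02,0.014,0,0,0,0,0.085,0,0,0,0,0,0], newtons=40)

```text
clock: 20.97
position: [0.6329, -0.0098, 0.2356]
ee_rot: [-0.01, -0.101, 0.995, 0.001]
contact_force: [0.5, -0.4, 0.1]
width: 0.0846
```

```bash
python3 -c "
from h import *
goto([.6555,.0248,.2],103.1)"
```

```text
t 20.97 p [ 0.6329 -0.0098  0.2356] F [ 0.5 -0.4  0.1] w 0.0846
[[-0.98  -0.2   -0.02 ]
 [-0.2    0.98   0.   ]
 [ 0.019  0.004 -1.   ]]
shift in tool axes now [-0.0298  0.0292  0.0352] after turning [-0.0298  0.0286  0.0356] turn [ 0.0046 -0.0193 -0.0268]
```

>>> apply_moves(moves=[0.085,-0.008,0.007,0,0.004,-0.015,-0.02,0.085,-0.011,0.011,0,0,0,0,0.085,-0.007,0.007,0,0,0,0,0.085,0,0,0,0,0,0,0.085,0,0,0,0,0,0,0.085,0,0,0,0,0,0,0.085,0,0,0,0,0,0,0.085,0,0,0,0,0,0])

```text
clock: 21.63
position: [0.6518, 0.0198, 0.2317]
ee_rot: [-0.006, -0.11, 0.994, -0.001]
contact_force: [0.1, -0.5, -0.5]
width: 0.0847
```

```bash
python3 -c "
from h import *
goto([.6555,.0248,.143],103.1)"
```

```text
t 21.63 p [0.6518 0.0198 0.2317] F [ 0.1 -0.5 -0.5] w 0.0847
[[-0.976 -0.218 -0.011]
 [-0.218  0.976 -0.003]
 [ 0.011 -0.    -1.   ]]
shift in tool axes now [-0.0057  0.0042  0.0887] after turning [-0.0047  0.0041  0.0887] turn [-0.0004 -0.0113 -0.0085]
```

>>> apply_moves(moves=[0.085,-0.004,0.003,0.01,0,-0.01,-0.008,0.085,0,0,0.015,0,0,0,0.085,0,0,0.01,0,0,0,0.085,0,0,0,0,0,0,0.085,0,0,0,0,0,0,0.085,0,0,0,0,0,0,0.085,0,0,0,0,0,0,0.085,0,0,0,0,0,0])

```text
clock: 22.3
position: [0.6552, 0.0202, 0.1992]
ee_rot: [0.002, -0.112, 0.994, -0.001]
contact_force: [0.2, 0.8, 0.4]
width: 0.0847
```

```bash
python3 -c "
from h import *
goto([.6555,.0248,.143],103.1)"
```

```text
t 22.3 p [0.6552 0.0202 0.1992] F [0.2 0.8 0.4] w 0.0847
[[-0.975 -0.222  0.004]
 [-0.222  0.975 -0.002]
 [-0.004 -0.003 -1.   ]]
shift in tool axes now [-0.0011  0.0046  0.0562] after turning [-0.0013  0.0044  0.0562] turn [-0.0031  0.0036 -0.0043]
```

>>> apply_moves(moves=[0.085,-0.001,0.0035,0.006,-0.003,0.003,-0.004,0.085,0,0,0.012,0,0,0,0.085,0,0,0.016,0,0,0,0.085,0,0,0.012,0,0,0,0.085,0,0,0.004,0,0,0,0.085,0,0,0,0,0,0,0.085,0,0,0,0,0,0,0.085,0,0,0,0,0,0])

```text
clock: 22.97
position: [0.6583, 0.0255, 0.15]
ee_rot: [0.004, -0.115, 0.993, 0.0]
contact_force: [0.4, 0.1, -0.2]
width: 0.0853
```

```bash
python3 -c "
from h import *
goto([.6555,.0248,.143],103.1)
d=grab('top');crop(d,205,120,325,220,6,'c7.png')"
```

```text
t 22.97 p [0.6583 0.0255 0.15  ] F [ 0.4  0.1 -0.2] w 0.0853
[[-0.974 -0.228  0.007]
 [-0.228  0.974  0.001]
 [-0.007 -0.001 -1.   ]]
shift in tool axes now [ 0.0029 -0.0001  0.007 ] after turning [ 0.0029 -0.0001  0.007 ] turn [-0.0006  0.0073  0.0013]
```

View pics/c7.png

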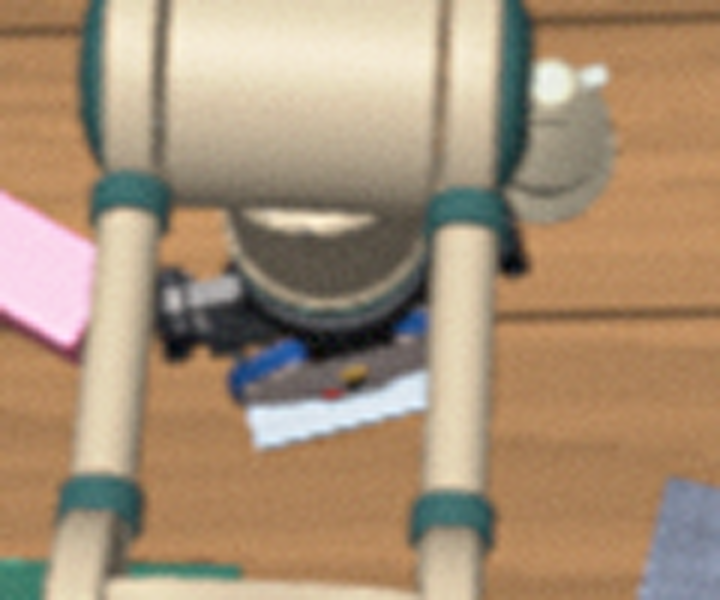

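>>> apply_moves(moves=[0.085,0.0025,0,0.003,0,0.006,0,0.085,0,0,0.002,0,0,0,0.06,0,0,0,0,0,0,0.05,0,0,0,0,0,0,0.03,0,0,0,0,0,0,0.03,0,0,0,0,0,0,0.03,0,0,0,0,0,0,0.03,0,0,0,0,0,0], newtons=60)

```text
clock: 23.68
position: [0.657, 0.0253, 0.1475]
ee_rot: [0.003, -0.115, 0.993, -0.0]
contact_force: [-0.5, 0.6, -0.8]
width: 0.0389
```

```bash
python3 -c "
from h import *
goto([.6555,.0248,.143],103.1)"
```

```text
t 23.68 p [0.657  0.0253 0.1475] F [-0.5  0.6 -0.8] w 0.0389
[[-0.974 -0.228  0.006]
 [-0.228  0.974  0.   ]
 [-0.006 -0.001 -1.   ]]
shift in tool axes now [ 0.0016 -0.0002  0.0044] after turning [ 0.0015 -0.0002  0.0045] turn [-0.0011  0.0056  0.0011]
```

>>> apply_moves(moves=[0.03,0,0,-0.006,0,0,0,0.03,0,0,-0.015,0,0,0,0.03,0,0,-0.025,0,0,0,0.03,0,0,-0.03,0,0,0.05,0.03,0,0,-0.03,0,0,0.07,0.03,0,0,-0.02,0,0,0.07,0.03,0,0,-0.01,0,0,0.05,0.03,0,0,0,0,0,0])

```text
clock: 24.35
position: [0.6524, 0.0245, 0.2831]
ee_rot: [-0.006, 0.011, 1.0, -0.0]
contact_force: [0.7, 0.4, -2.9]
width: 0.0392
```

```bash
python3 -c "
from h import *
goto([.5156,.1475,.27],87)"
```

```text
t 24.35 p [0.6524 0.0245 0.2831] F [ 0.7  0.4 -2.9] w 0.0392
[[-1.     0.022 -0.012]
 [ 0.022  1.    -0.001]
 [ 0.012 -0.001 -1.   ]]
shift in tool axes now [0.1392 0.12   0.0146] after turning [0.143  0.1156 0.0131] turn [-0.0012 -0.0118  0.0307]
```

>>> apply_moves(moves=[0.03,0.012,0.01,0,0,-0.01,0.02,0.03,0.026,0.021,0,0,0,0,0.03,0.03,0.025,0,0,0,0,0.03,0.03,0.025,0,0,0,0,0.03,0.026,0.021,0,0,0,0,0.03,0.01,0.008,0,0,0,0,0.03,0,0,0,0,0,0,0.03,0,0,0,0,0,0])

```text
clock: 25.02
position: [0.5148, 0.1403, 0.2735]
ee_rot: [-0.007, 0.018, 1.0, -0.003]
contact_force: [0.5, -0.5, -2.9]
width: 0.0386
```

```bash
python3 -c "
from h import *
goto([.5156,.1475,.24],87)"
```

```text
t 25.02 p [0.5148 0.1403 0.2735] F [ 0.5 -0.5 -2.9] w 0.0386
[[-0.999  0.036 -0.013]
 [ 0.036  0.999 -0.005]
 [ 0.013 -0.005 -1.   ]]
shift in tool axes now [-0.001   0.0074  0.0334] after turning [-0.0004  0.0072  0.0335] turn [-0.0055 -0.0131  0.0165]
```

>>> apply_moves(moves=[0.03,0,0.003,0,-0.005,-0.01,0.013,0.03,0,0.003,0.004,0,0,0,0.03,0,0,0.008,0,0,0,0.03,0,0,0.008,0,0,0,0.03,0,0,0.004,0,0,0,0.03,0,0,0,0,0,0,0.03,0,0,0,0,0,0,0.03,0,0,0,0,0,0])

```text
clock: 25.68
position: [0.5203, 0.1419, 0.2434]
ee_rot: [-0.002, 0.027, 1.0, -0.002]
contact_force: [0.6, 0.8, -3.0]
width: 0.0393
```

```bash
python3 -c "
from h import *
goto([.5156,.1475,.22],87)
for n in('top','side'):
    d=grab(n); np.savez(n+'2.npz',**d)
    if n=='side': crop(d,200,90,320,230,5,'c8.png')
    else: crop(d,170,150,290,260,6,'c9.png')
"
```

```text
t 25.68 p [0.5203 0.1419 0.2434] F [ 0.6  0.8 -3. ] w 0.0393
[[-0.998  0.055 -0.004]
 [ 0.055  0.998 -0.004]
 [ 0.004 -0.004 -1.   ]]
shift in tool axes now [0.0049 0.0054 0.0234] after turning [0.005  0.0053 0.0234] turn [-0.0039 -0.0036 -0.0025]
```

View pics/c8.png

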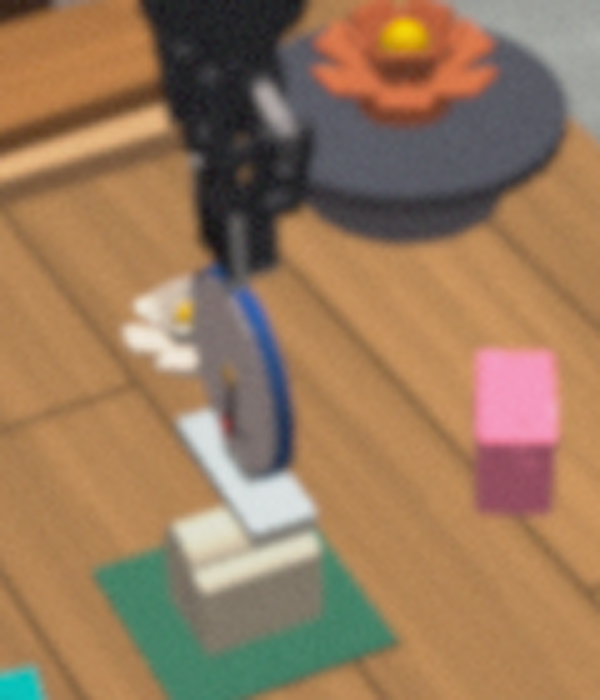

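View pics/c9.png

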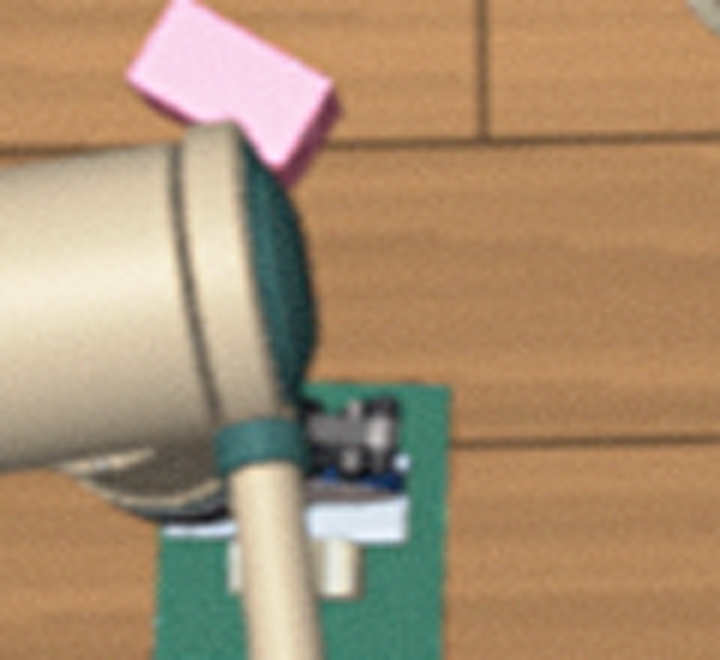

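Run:
```python
from h import *
def red(im,box):
    x0,y0,x1,y1=box; a=im[y0:y1,x0:x1].astype(float); r,g,b=a[...,0],a[...,1],a[...,2]
    w=np.clip(r-1.0*g-0.0*b-25,0,None)*(b<110); w=np.clip((r-g)-40,0,None)*((g-b)<25)
    v,u=np.mgrid[y0:y1,x0:x1]; return (w*u).sum()/w.sum(),(w*v).sum()/w.sum(),(w>0).sum()
s=dict(np.load('side0.npz')); t=dict(np.load('top0.npz'))
a=np.radians(13.1); gx=np.array([np.cos(a),np.sin(a),0]); gy=np.array([-np.sin(a),np.cos(a),0]); 
for d,n,c,box in((s,'side',np.array([.654,.0249,.073]),(300,170,335,225)),(t,'top',np.array([.6567,.0247,.073]),(243,172,285,190))):
    print(n,"proj centre",proj(d,c-gx*.005),"exp mark .26",proj(d,c-gx*.005+.0445*(np.sin(.26)*gy-[0,0,np.cos(.26)])))
    u,v,k=red(d['image'],box); print("red",u,v,k)
    R=np.array(d['R']);cc=-R.T@np.array(d['t']);r=R.T@np.array([(u-d['cx'])/d['fx'],(v-d['cy'])/d['fy'],1])
    for off in(.005,.006):
        p0=c-gx*off; X=cc+r*(((p0-cc)@gx)/(r@gx)); q=X-p0; print(off,"y,z",(q@gy).round(4),q[2].round(4),"ang",np.arctan2(q@gy,-q[2]).round(4),"rad",np.hypot(q@gy,q[2]).round(4))
crop(s,292,168,342,228,12,'c10.png')
```

```text
side proj centre (np.float64(314.34266288047144), np.float64(201.57317020056942)) exp mark .26 (np.float64(310.2496434713571), np.float64(211.00544654919324))
red 304.800736497545 176.47367703218768 181
0.005 y,z 0.039 0.0613 ang 2.5751 rad 0.0726
0.006 y,z 0.0381 0.0624 ang 2.5939 rad 0.0731
top proj centre (np.float64(263.83223315921356), np.float64(181.21482243261033)) exp mark .26 (np.float64(260.1551172924179), np.float64(185.1896346404729))
red 259.855421686747 185.0 3
0.005 y,z 0.0121 -0.0392 ang 0.3004 rad 0.041
0.006 y,z 0.0122 -0.0337 ang 0.3471 rad 0.0358
```

View pics/c10.png

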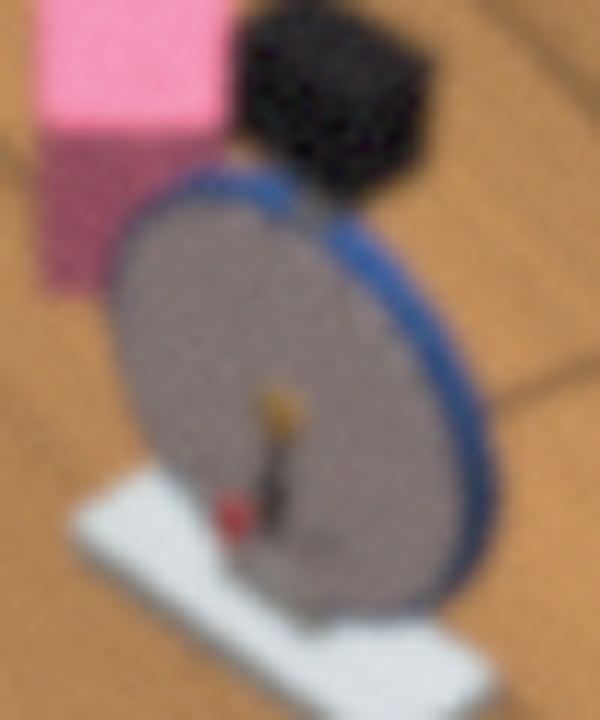

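Run:
```python
from h import *
from scipy.optimize import least_squares
def cen(im,box,kind):
    x0,y0,x1,y1=box; a=im[y0:y1,x0:x1].astype(float); r,g,b=a[...,0],a[...,1],a[...,2]
    w=np.clip(r-g-25,0,None)*(r-g>1.2*(g-b)) if kind=='red' else np.clip(g-b-25,0,None)
    v,u=np.mgrid[y0:y1,x0:x1]; return np.array([(w*u).sum()/w.sum(),(w*v).sum()/w.sum()]),int((w>0).sum())
s0=dict(np.load('side0.npz'));s1=dict(np.load('side1.npz'));s2=dict(np.load('side2.npz'))
for n,d,c,yaw,rb,hb in(('s0',s0,[.654,.0249,.073],13.1,(307,206,316,216),(310,197,320,206)),
   ('s1',s1,[.654,.0249,.073],13.1,(307,206,316,216),(310,197,320,206)),
   ('s2',s2,[.519,.1405,.167],-3.2,(241,170,249,180),(241,160,250,169))):
    a=np.radians(yaw); gx=np.array([np.cos(a),np.sin(a),0]); gy=np.array([-np.sin(a),np.cos(a),0]);c=np.array(c)
    m,k=cen(d['image'],rb,'red'); h,kh=cen(d['image'],hb,'hub')
    print(n,"red",m.round(2),k,"hub",h.round(2),kh,"proj c",np.round(proj(d,c-gx*.005),2))
    for ho in(.005,.008):
        def f(p):
            c2=c+gy*p[1]+np.array([0,0,p[2]])
            q=c2-gx*.0055+.0445*(np.sin(p[0])*gy-[0,0,np.cos(p[0])])
            return np.r_[np.array(proj(d,c2-gx*ho))-h,np.array(proj(d,q))-m]
        r=least_squares(f,[.26,0,0]); print("  hub off",ho,r.x.round(4),r.fun.round(2))
```

```text
s0 red [311.08 210.58] 15 hub [314.96 201.89] 8 proj c [314.34 201.57]
  hub off 0.005 [ 0.2815 -0.0031  0.0021] [ 0.3  -0.3  -0.32  0.32]
  hub off 0.008 [ 0.2921 -0.0047  0.004 ] [-0.01  0.01  0.02 -0.01]
s1 red [311.1  210.57] 15 hub [315.18 201.94] 8 proj c [314.34 201.57]
  hub off 0.005 [ 0.2929 -0.0038  0.0023] [ 0.27 -0.26 -0.29  0.28]
  hub off 0.008 [ 0.303  -0.0053  0.0042] [-0.05  0.05  0.05 -0.05]
s2 red [244.86 174.33] 10 hub [245.23 164.36] 4 proj c [245.95 164.83]
  hub off 0.005 [0.2703 0.0017 0.001 ] [ 0.43 -0.23 -0.47  0.25]
  hub off 0.008 [ 0.2871 -0.0026  0.0044] [-0.03  0.01  0.03 -0.01]
```

>>> apply_moves(moves=[0.03,0.003,0.0035,0.003,-0.004,-0.003,0,0.03,0.001,0.0005,0.005,0,0,0,0.03,0,0,0.004,0,0,0,0.03,0,0,0.002,0,0,0,0.03,0,0,0,0,0,0,0.03,0,0,0,0,0,0,0.03,0,0,0,0,0,0,0.03,0,0,0,0,0,0])

```text
clock: 26.45
position: [0.5162, 0.1472, 0.2294]
ee_rot: [0.001, 0.027, 1.0, 0.001]
contact_force: [0.1, 0.5, -3.2]
width: 0.0386
```

```bash
python3 -c "
from h import *
goto([.5156,.1475,.2175],87)"
```

```text
t 26.45 p [0.5162 0.1472 0.2294] F [ 0.1  0.5 -3.2] w 0.0386
[[-0.999  0.054  0.003]
 [ 0.054  0.999  0.001]
 [-0.003  0.001 -1.   ]]
shift in tool axes now [0.0007 0.0003 0.0119] after turning [0.0007 0.0003 0.0119] turn [ 0.0013  0.0025 -0.0016]
```

Well aligned. Lowering gently onto the crown.

>>> apply_moves(moves=[0.03,0,0,0.003,0,0,0,0.03,0,0,0.003,0,0,0,0.03,0,0,0.002,0,0,0,0.03,0,0,0.001,0,0,0,0.03,0,0,0,0,0,0,0.03,0,0,0,0,0,0,0.03,0,0,0,0,0,0,0.03,0,0,0,0,0,0])

```text
clock: 27.12
position: [0.5166, 0.1471, 0.2195]
ee_rot: [0.002, 0.027, 1.0, 0.001]
contact_force: [0.1, -0.5, -3.4]
width: 0.0395
```

```bash
python3 -c "
from h import *
goto([.5156,.1475,.2175],87)"
```

```text
t 27.12 p [0.5166 0.1471 0.2195] F [ 0.1 -0.5 -3.4] w 0.0395
[[-0.999  0.054  0.003]
 [ 0.054  0.999  0.001]
 [-0.003  0.001 -1.   ]]
shift in tool axes now [0.0011 0.0004 0.002 ] after turning [0.0011 0.0004 0.002 ] turn [ 0.0013  0.003  -0.0019]
```

>>> apply_moves(moves=[0.03,0,0,0.002,0,0.003,0,0.03,0,0,0.001,0,0,0,0.03,0,0,0.001,0,0,0,0.03,0,0,0,0,0,0,0.03,0,0,0,0,0,0,0.03,0,0,0,0,0,0,0.03,0,0,0,0,0,0,0.03,0,0,0,0,0,0])

```text
clock: 27.78
position: [0.5175, 0.1472, 0.2173]
ee_rot: [0.002, 0.027, 1.0, 0.001]
contact_force: [-0.0, -0.6, -1.4]
width: 0.0388
```

>>> apply_moves(moves=[0.03,0,0,0.0015,0,0,0,0.03,0,0,0.001,0,0,0,0.03,0,0,0,0,0,0,0.03,0,0,0,0,0,0,0.03,0,0,0,0,0,0,0.03,0,0,0,0,0,0,0.03,0,0,0,0,0,0,0.03,0,0,0,0,0,0])

```text
clock: 28.45
position: [0.5177, 0.1473, 0.2173]
ee_rot: [0.003, 0.027, 1.0, 0.001]
contact_force: [-1.5, -0.3, 1.9]
width: 0.0388
```

```bash
python3 -c "
from h import *
goto([.5156,.1475,.2175],87)
d=grab('side'); np.savez('side3.npz',**d); crop(d,200,90,320,230,5,'c11.png')"
```

```text
t 28.45 p [0.5177 0.1473 0.2173] F [-1.5 -0.3  1.9] w 0.0388
[[-0.999  0.054  0.006]
 [ 0.054  0.999  0.002]
 [-0.006  0.002 -1.   ]]
shift in tool axes now [ 0.0021  0.0001 -0.0002] after turning [ 0.0021  0.0001 -0.0002] turn [ 0.0024  0.0056 -0.0017]
```

View pics/c11.png

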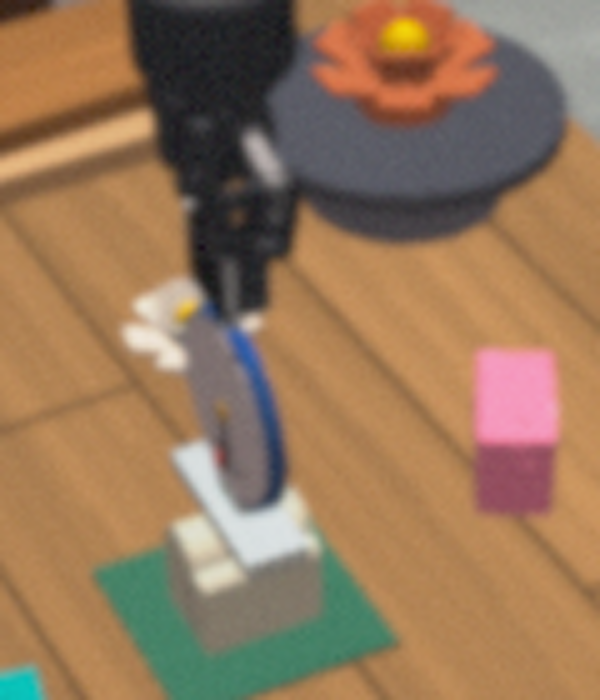

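>>> apply_moves(moves=[0.03,0,0.0018,0,0.012,0.004,0,0.03,0,0.0035,0,0.024,0,0,0.03,0,0.0035,0,0.024,0,0,0.03,0,0.0035,0,0.024,0,0,0.03,0,0.0035,0,0.024,0,0,0.03,0,0.0018,0,0.012,0,0,0.03,0,0,0,0,0,0,0.03,0,0,0,0,0,0])

```text
clock: 29.17
position: [0.5193, 0.1666, 0.216]
ee_rot: [-0.001, 0.028, 0.998, -0.062]
contact_force: [-0.6, -1.3, 3.3]
width: 0.0392
```

```bash
cat >> h.py <<'E'
def rock(th):
    s,R=st(); Rr=.02;h=.1473;O=np.array([.1473,.2173-Rr-h])
    cur=np.arcsin(-R[2,1]); print("tilt now",cur.round(4))
    f=lambda t:O+(Rr+h)*np.array([np.sin(t),np.cos(t)])-Rr*t*np.array([np.cos(t),-np.sin(t)])
    print("expected (y,z) here",f(cur).round(4))
    T=f(th); goto([.5165,T[0],T[1]],87,-th)
E
python3 -c "
from h import *
rock(.293)"
```

```text
t 29.17 p [0.5193 0.1666 0.216 ] F [-0.6 -1.3  3.3] w 0.0392
[[-0.998  0.055 -0.006]
 [ 0.055  0.991 -0.125]
 [-0.001 -0.125 -0.992]]
tilt now 0.125
expected (y,z) here [0.1657 0.2163]
t 29.17 p [0.5193 0.1666 0.216 ] F [-0.6 -1.3  3.3] w 0.0392
[[-0.998  0.055 -0.006]
 [ 0.055  0.991 -0.125]
 [-0.001 -0.125 -0.992]]
shift in tool axes now [0.0041 0.0236 0.0012] after turning [ 0.004   0.0235 -0.0027] turn [ 0.168   0.0003 -0.0032]
```

>>> apply_moves(moves=[0.03,0.001,0.002,-0.001,0.014,0,0,0.03,0.001,0.004,0,0.03,0,0,0.03,0,0.0045,0,0.032,0,0,0.03,0,0.0045,0,0.032,0,0,0.03,0,0.004,0,0.03,0,0,0.03,0,0.002,0,0.014,0,0,0.03,0,0,0,0,0,0,0.03,0,0,0,0,0,0])

```text
clock: 29.83
position: [0.5196, 0.1886, 0.2123]
ee_rot: [-0.002, 0.03, 0.99, -0.139]
contact_force: [-1.0, -0.2, 2.6]
width: 0.0392
```

```bash
python3 -c "
from h import *
rock(.293)"
```

```text
t 29.83 p [0.5196 0.1886 0.2123] F [-1.  -0.2  2.6] w 0.0392
[[-0.998  0.059 -0.013]
 [ 0.06   0.959 -0.276]
 [-0.004 -0.276 -0.961]]
tilt now 0.2799
expected (y,z) here [0.1881 0.2123]
t 29.83 p [0.5196 0.1886 0.2123] F [-1.  -0.2  2.6] w 0.0392
[[-0.998  0.059 -0.013]
 [ 0.06   0.959 -0.276]
 [-0.004 -0.276 -0.961]]
shift in tool axes now [0.0032 0.0013 0.0001] after turning [0.0031 0.0013 0.0001] turn [ 0.0131  0.0013 -0.0089]
```

>>> apply_moves(moves=[0.03,0,0.0015,0,0.012,0,-0.005,0.03,0,0,0,0,0,0,0.03,0,0,0,0,0,0,0.03,0,0,0,0,0,0,0.03,0,0,0,0,0,0,0.03,0,0,0,0,0,0,0.03,0,0,0,0,0,0,0.03,0,0,0,0,0,0])

```text
clock: 30.5
position: [0.5197, 0.1892, 0.2124]
ee_rot: [-0.003, 0.029, 0.989, -0.144]
contact_force: [-0.7, 0.3, 1.8]
width: 0.0394
```

>>> apply_moves(moves=[0.03,0,0,0,0,0,0,0.03,0,0,0,0,0,0,0.03,0,0,0,0,0,0,0.03,0,0,0,0,0,0,0.03,0,0,0,0,0,0,0.03,0,0,0,0,0,0,0.03,0,0,0,0,0,0,0.03,0,0,0,0,0,0])

```text
clock: 31.17
position: [0.5197, 0.1892, 0.2124]
ee_rot: [-0.003, 0.029, 0.989, -0.144]
contact_force: [0.0, 0.6, 1.7]
width: 0.0389
```

```bash
python3 -c "
from h import *
rock(.293)
ims=[grab('side') for _ in range(6)]
d=ims[0]; d['image']=np.mean([i['image'].astype(float) for i in ims],0).astype(np.uint8); np.savez('side4.npz',**d)
print(np.std([i['image'].astype(float) for i in ims],0).mean())
crop(d,200,120,320,230,6,'c12.png');crop(d,225,150,265,200,14,'c13.png')
rock(.293)"
```

```text
t 31.17 p [0.5197 0.1892 0.2124] F [0.  0.6 1.7] w 0.0389
[[-0.998  0.057 -0.014]
 [ 0.059  0.957 -0.284]
 [-0.003 -0.284 -0.959]]
tilt now 0.2882
expected (y,z) here [0.1893 0.212 ]
t 31.17 p [0.5197 0.1892 0.2124] F [0.  0.6 1.7] w 0.0389
[[-0.998  0.057 -0.014]
 [ 0.059  0.957 -0.284]
 [-0.003 -0.284 -0.959]]
shift in tool axes now [0.0032 0.0007 0.0003] after turning [0.0032 0.0008 0.0003] turn [ 0.0048  0.0011 -0.0073]
1.2600780898806103
t 31.47 p [0.5197 0.1892 0.2124] F [-1.1  1.5  2.3] w 0.039
[[-0.998  0.057 -0.014]
 [ 0.059  0.957 -0.284]
 [-0.003 -0.284 -0.959]]
tilt now 0.2882
expected (y,z) here [0.1893 0.212 ]
t 31.47 p [0.5197 0.1892 0.2124] F [-1.1  1.5  2.3] w 0.039
[[-0.998  0.057 -0.014]
 [ 0.059  0.957 -0.284]
 [-0.003 -0.284 -0.959]]
shift in tool axes now [0.0032 0.0008 0.0003] after turning [0.0032 0.0008 0.0003] turn [ 0.0048  0.0011 -0.0073]
```

View pics/c12.png

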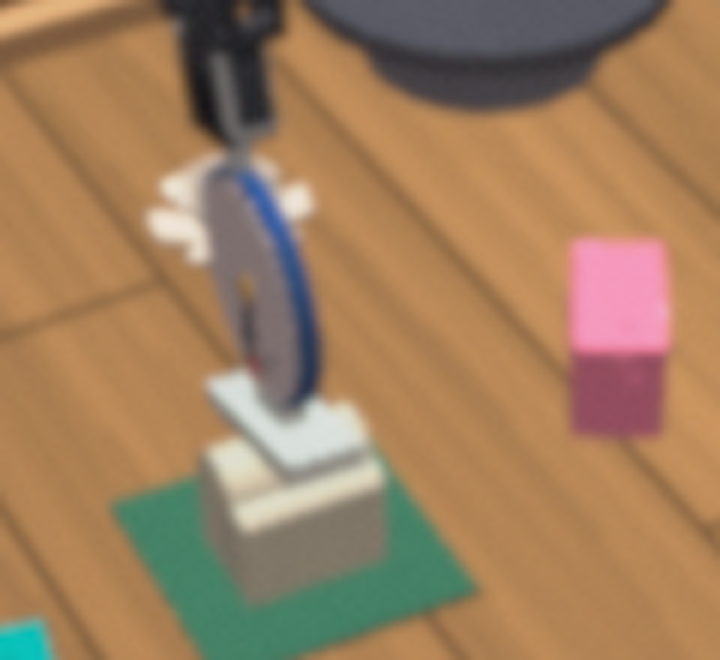

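View pics/c13.png

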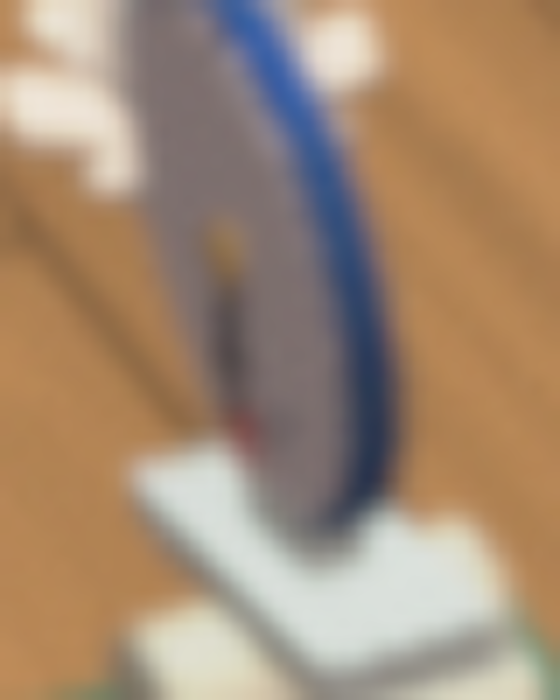

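Run:
```python
from h import *
from scipy.optimize import least_squares
d=dict(np.load('side4.npz')); im=d['image']
def cen(box,kind):
    x0,y0,x1,y1=box; a=im[y0:y1,x0:x1].astype(float); r,g,b=a[...,0],a[...,1],a[...,2]
    w=np.clip(r-g-25,0,None)*(r-g>1.2*(g-b)) if kind=='red' else np.clip(g-b-22,0,None)
    v,u=np.mgrid[y0:y1,x0:x1]; return np.array([(w*u).sum()/w.sum(),(w*v).sum()/w.sum()]),int((w>0).sum())
m,k=cen((239,177,246,185),'red'); h,kh=cen((238,164,245,171),'hub'); print(m,k,h,kh)
# pointer tip region centroid dark, eyeballed
th=.288; yaw=np.radians(-3.2); gx=np.array([np.cos(yaw),np.sin(yaw),0]); gy0=np.array([-np.sin(yaw),np.cos(yaw),0])
gz=np.sin(th)*gy0+np.array([0,0,np.cos(th)]); gy=np.cos(th)*gy0-np.array([0,0,np.sin(th)])
c=np.array([.5175,.1892,.2124])-gz*(.1473-.073)
for ho in(.005,.007,.008,.009):
    def f(p):
        c2=c+gy0*p[1]+np.array([0,0,p[2]])
        q=c2-gx*.0055+.0445*(np.sin(p[0])*gy0-[0,0,np.cos(p[0])])
        return np.r_[np.array(proj(d,c2-gx*ho))-h,np.array(proj(d,q))-m]
    r=least_squares(f,[0,0,0]); print(ho,"mark from plumb",r.x.round(4),r.fun.round(2),"pointer tip px",np.round(proj(d,c+gy0*r.x[1]+np.array([0,0,r.x[2]])-gx*(ho-.001)-[0,0,.036]),2))
```

```text
[241.46052632 180.07894737] 14 [240.62068966 167.51724138] 5
0.005 mark from plumb [ 0.0349 -0.0012 -0.0001] [ 0.16 -0.11 -0.18  0.12] pointer tip px [241.87 177.94]
0.007 mark from plumb [ 0.0541 -0.0044  0.0023] [-0.11  0.07  0.12 -0.08] pointer tip px [241.61 178.16]
0.008 mark from plumb [ 0.0632 -0.006   0.0036] [-0.25  0.17  0.27 -0.17] pointer tip px [241.47 178.26]
0.009 mark from plumb [ 0.072  -0.0075  0.0048] [-0.4   0.26  0.43 -0.27] pointer tip px [241.33 178.37]
```

```bash
cat > fit.py <<'E'
from h import *
from scipy.optimize import least_squares
import sys
S=6
def poly(pts,img,col,d,u0,v0):
    q=np.array([proj(d,p) for p in pts]); q=((q-[u0,v0]+.5)*S-.5)
    cv2.fillPoly(img,[np.round(q*16).astype(np.int32)],col,cv2.LINE_AA,4)
def render(d,box,c,yaw,th,pa,m,prM,prP,prH,hubr,pw,cols,blur):
    u0,v0,u1,v1=box; img=np.zeros(((v1-v0)*S,(u1-u0)*S,3),np.float32); img[:]=cols[0]
    gx=np.array([np.cos(yaw),np.sin(yaw),0]); y0=np.array([-np.sin(yaw),np.cos(yaw),0])
    gz=np.sin(th)*y0+np.array([0,0,np.cos(th)]); gy=np.cos(th)*y0-np.array([0,0,np.sin(th)])
    P=lambda r,s,ang,pr:c-gx*(.005+pr)+ r*(np.sin(ang)*gy-np.cos(ang)*gz)+s*(np.cos(ang)*gy+np.sin(ang)*gz)
    poly([P(r,s,m,prM) for r,s in((.038,-.0035),(.051,-.0035),(.051,.0035),(.038,.0035))],img,tuple(cols[1]),d,u0,v0)
    poly([P(r,s,pa,prP) for r,s in((0,-pw/2),(.038,-pw/2),(.038,pw/2),(0,pw/2))],img,tuple(cols[2]),d,u0,v0)
    poly([P(hubr*np.cos(a),hubr*np.sin(a),pa,prH) for a in np.linspace(0,6.283,24)],img,tuple(cols[3]),d,u0,v0)
    img=cv2.GaussianBlur(img,(0,0),blur*S); return cv2.resize(img,(u1-u0,v1-v0),interpolation=cv2.INTER_AREA)
def mask(d,box,c,yaw,th,r):
    u0,v0,u1,v1=box; M=np.zeros((v1-v0,u1-u0),np.uint8); gx=np.array([np.cos(yaw),np.sin(yaw),0]); y0=np.array([-np.sin(yaw),np.cos(yaw),0]);gz=np.sin(th)*y0+np.array([0,0,np.cos(th)]); gy=np.cos(th)*y0-np.array([0,0,np.sin(th)])
    q=np.array([proj(d,c-gx*.005+r*(np.cos(a)*gy+np.sin(a)*gz)) for a in np.linspace(0,6.283,60)])-[u0,v0]
    cv2.fillPoly(M,[np.round(q).astype(np.int32)],1); return M>0
E
python3 - <<'E'
from fit import *
th4=.288;yw=np.radians(-3.2)
V=[('side0',(300,192,330,222),np.array([.6555,.0225,.075]),np.radians(13.1),0.),
   ('side1',(300,192,330,222),np.array([.6555,.0225,.075]),np.radians(13.1),0.)]
g4=np.sin(th4)*np.array([-np.sin(yw),np.cos(yw),0])+np.array([0,0,np.cos(th4)])
V4=[('side4',(228,155,260,190),np.array([.5175,.1892,.2124])-g4*(.1473-.073),yw,th4)]
def run(V,r,freeth=False,hold=None):
    D=[dict(np.load(v[0]+'.npz')) for v in V]
    M=[mask(d,v[1],v[2],v[3],v[4],r) for d,v in zip(D,V)]
    if V[0][0]=='side0':
        mm=M[1]; mm[:, 320-300:]=False
    I=[d['image'][v[1][1]:v[1][3],v[1][0]:v[1][2]].astype(float) for d,v in zip(D,V)]
    def f(p,full=False):
        m,prP,prH,bl,pw=p[:5]; cols=p[5:17].reshape(4,3); out=[]
        for i,(d,v) in enumerate(zip(D,V)):
            sh=p[17+2*i:19+2*i]; yv=np.array([-np.sin(v[3]),np.cos(v[3]),0])
            X=render(d,v[1],v[2]+yv*sh[0]+[0,0,sh[1]],v[3],v[4],-v[4],m,.0005,prP,prH,.004,pw,cols.tolist(),bl)
            out.append((X-I[i])[M[i]].ravel()/8)
        reg=np.r_[(p[1]-.002)/.0015,(p[2]-.003)/.002,(p[3]-.7)/.2,(p[4]-.003)/.001,(p[5:17]-c0)/40, p[17:]/.002]
        return np.r_[np.concatenate(out),reg]
    c0=np.r_[115,104,102, 190,40,40, 20,20,20, 170,120,30].astype(float)
    res=[]
    for m0 in(.22,.26,.30,.34):
        p0=np.r_[m0,.002,.003,.7,.003,c0,np.zeros(2*len(V))]
        r_=least_squares(f,p0,diff_step=1e-3,x_scale=np.r_[.05,.001,.001,.2,.001,np.full(12,20),np.full(2*len(V),.001)])
        res.append(r_); print(m0,r_.cost.round(1),r_.x[:5].round(4),r_.x[17:].round(4))
    b=min(res,key=lambda z:z.cost); print("std m",np.sqrt(np.linalg.inv(b.jac.T@b.jac)[0,0]).round(4),b.x[5:17].round(0)); return b
print("s0,s1"); run(V,.053)
print("s4"); run(V4,.053)
E
```

```text
s0,s1
0.22 2779.4 [0.22  0.002 0.003 1.234 0.003] [0. 0. 0. 0.]
0.26 2752.0 [0.26   0.002  0.003  1.2087 0.003 ] [0. 0. 0. 0.]
0.3 2773.6 [0.3    0.002  0.003  1.2446 0.003 ] [0. 0. 0. 0.]
0.34 2823.2 [0.3387 0.002  0.003  1.3376 0.003 ] [0. 0. 0. 0.]Traceback (most recent call last):
  File "<stdin>", line 28, in <module>
  File "<stdin>", line 27, in run
    ainv = _umath_linalg.inv(a, signature=signature)
    raise LinAlgError("Singular matrix")
numpy.linalg.LinAlgError: Singular matrix
```

```bash
cat > run.py <<'E'
from fit import *
def run(V,r,prior=None,show=None,cut=None):
    D=[v[5] if len(v)>5 else dict(np.load(v[0]+'.npz')) for v in V]
    M=[mask(d,v[1],v[2],v[3],v[4],r) for d,v in zip(D,V)]
    if cut is not None: M[cut[0]][:,cut[1]:]=False
    I=[d['image'][v[1][1]:v[1][3],v[1][0]:v[1][2]].astype(float) for d,v in zip(D,V)]
    c0=np.r_[115,104,102, 190,40,40, 20,20,20, 170,120,30].astype(float)
    pr=np.r_[0,.002,.003,.7,.003] if prior is None else np.r_[0,prior[1:5]]
    if prior is not None: c0=prior[5:17]
    sc=np.r_[.03,.001,.001,.15,.001,np.full(12,10),np.full(2*len(V),.002)]
    rs=np.r_[1e9,.0015,.002,.2,.001,np.full(12,40),np.full(2*len(V),.003)]
    if prior is not None: rs[1:5]/=5; rs[5:17]/=2
    def mod(p):
        m,prP,prH,bl,pw=p[:5]; cols=p[5:17].reshape(4,3); out=[]
        for i,(d,v) in enumerate(zip(D,V)):
            sh=p[17+2*i:19+2*i]; yv=np.array([-np.sin(v[3]),np.cos(v[3]),0])
            out.append(render(d,v[1],v[2]+yv*sh[0]+[0,0,sh[1]],v[3],v[4],-v[4],m,.0005,prP,prH,.004,pw,cols.tolist(),max(bl,.3)))
        return out
    best=None
    for m0 in(.24,.30,.36):
        p0=np.r_[m0,pr[1:],c0,np.zeros(2*len(V))]; cen=p0.copy(); cen[0]=0
        def f(z):
            p=p0+(z-10)*sc; X=mod(p)
            return np.r_[np.concatenate([(x-i)[k].ravel()/8 for x,i,k in zip(X,I,M)]),(p-cen)/rs]
        r_=least_squares(f,np.full(len(p0),10.),diff_step=.02); p=p0+(r_.x-10)*sc
        print(m0,r_.cost.round(1),p[:5].round(4),p[17:].round(4))
        if best is None or r_.cost<best[0]: best=(r_.cost,p,np.sqrt(np.linalg.inv(r_.jac.T@r_.jac)[0,0])*sc[0],mod(p))
    print("std m",best[2].round(4),best[1][5:17].round(0))
    if show:
        a=np.vstack([np.hstack([cv2.resize(q.clip(0,255).astype(np.uint8)[...,::-1],None,fx=11,fy=11,interpolation=cv2.INTER_NEAREST) for q in(i,np.where(k[...,None],x,0))]) for i,x,k in list(zip(I,best[3],M))[:1]]); cv2.imwrite('pics/'+show,a)
    return best[1]
E
python3 - <<'E'
from run import *
th4=.288;yw=np.radians(-3.2)
V=[('side0',(300,192,330,222),np.array([.6555,.0225,.075]),np.radians(13.1),0.),
   ('side1',(300,192,330,222),np.array([.6555,.0225,.075]),np.radians(13.1),0.)]
g4=np.sin(th4)*np.array([-np.sin(yw),np.cos(yw),0])+np.array([0,0,np.cos(th4)])
V4=[('side4',(228,155,260,190),np.array([.5175,.1892,.2124])-g4*(.1473-.073),yw,th4)]
p=run(V,.050,show='f0.png',cut=(1,20)); np.save('p.npy',p)
run(V4,.050,prior=p,show='f4.png')
E
```

```text
0.24 1691.2 [0.2684 0.0017 0.0028 1.2258 0.0031] [-0.0006  0.0006 -0.0016  0.0018]
0.3 1667.8 [0.2637 0.0024 0.0028 1.2291 0.0033] [-0.0003  0.0001 -0.002   0.0022]
0.36 1701.6 [0.2976 0.0043 0.004  1.2674 0.0024] [-0.002   0.0013 -0.0039  0.0032]
std m 0.0036 [124. 113. 112. 176.  54.  56.  -6.  -1.  -4. 197. 116.  -9.]
0.24 1618.6 [0.309  0.003  0.0024 1.3317 0.0033] [-0.0011  0.0015]
0.3 1613.9 [0.3429 0.0033 0.0021 1.3108 0.0033] [-0.0005 -0.0007]
0.36 1670.2 [0.0627 0.003  0.0019 1.3288 0.004 ] [ 0.0007 -0.0015]
std m 0.0175 [130. 116. 114. 169.  68.  51. -21. -24. -13. 183.  93. -45.]
```

View pics/f0.png

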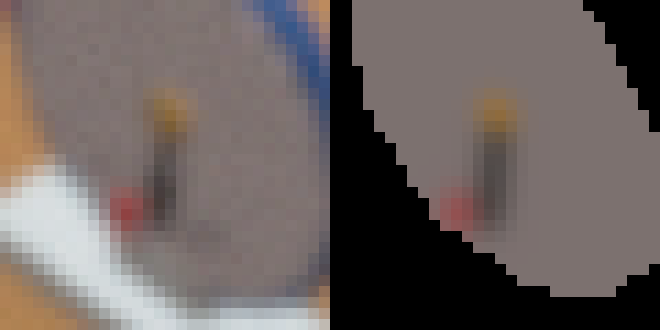

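View pics/f4.png

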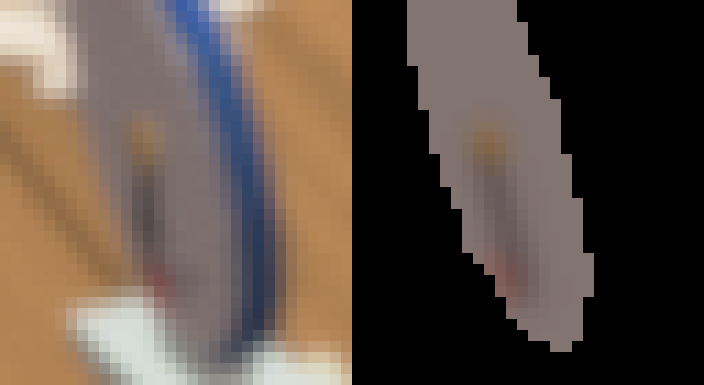

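```bash
sed -i 's/v\[3\],v\[4\],-v\[4\],m/v[3],v[4],v[4],m/' run.py
python3 - <<'E'
from run import *
th4=.288;yw=np.radians(-3.2)
V=[('side0',(300,192,330,222),np.array([.6555,.0225,.075]),np.radians(13.1),0.),
   ('side1',(300,192,330,222),np.array([.6555,.0225,.075]),np.radians(13.1),0.)]
g4=np.sin(th4)*np.array([-np.sin(yw),np.cos(yw),0])+np.array([0,0,np.cos(th4)])
V4=[('side4',(228,155,260,190),np.array([.5175,.1892,.2124])-g4*(.1473-.073),yw,th4)]
for r in(.052,.055):
  print("r",r); p=run(V,r,cut=(1,20)); np.save('p.npy',p)
  run(V4,r,prior=p,show='f5.png')
  run(V4,r)
  print('joint');run(V+V4,r,cut=(1,20))
E
```

```text
r 0.052
0.24 2158.0 [0.2635 0.0016 0.0026 1.1299 0.0035] [ 0.0001  0.0005 -0.0013  0.0009]
0.3 2135.2 [0.2618 0.0018 0.0027 1.2397 0.0035] [ 0.0002 -0.0003 -0.0017  0.0018]
0.36 2169.2 [0.2632 0.0033 0.0031 1.2683 0.0027] [-0.0009  0.0009 -0.002   0.0018]
std m 0.0046 [124. 113. 112. 175.  52.  53.  -8.  -3.  -7. 202. 119. -10.]
0.24 2244.0 [0.2554 0.0016 0.0027 1.2915 0.0035] [-0.0006  0.0014]
0.3 2260.9 [0.2595 0.0016 0.0021 1.2503 0.0035] [-0.0007  0.0018]
0.36 2200.3 [0.3706 0.0016 0.0024 1.2481 0.0037] [-0.0015  0.0002]
std m 0.0138 [130. 116. 113. 161.  52.  29. -32. -32. -38. 188. 102. -26.]
0.24 2236.3 [2.0770e-01 1.0000e-04 8.0000e-04 1.3091e+00 5.3000e-03] [0.0018 0.0005]
0.3 2204.5 [3.2200e-01 1.2000e-03 1.1000e-03 1.2962e+00 4.4000e-03] [-0.0012  0.0009]
0.36 2279.5 [2.5000e-03 7.0000e-04 1.8000e-03 1.2918e+00 4.2000e-03] [0.0001 0.    ]
std m 0.0336 [130. 116. 113. 161.  47.  31. -27. -27. -35. 167. 103.   7.]
joint
0.24 4505.4 [0.2662 0.002  0.0026 1.1334 0.0034] [-0.0003  0.     -0.0015  0.0003 -0.0007  0.0005]
0.3 4505.2 [0.2844 0.0023 0.002  1.232  0.0034] [-0.0006  
[... 824 characters left out ...]
 3151.7 [2.926e-01 4.000e-04 1.200e-03 1.426e+00 4.600e-03] [ 0.0014 -0.0001]
0.3 3099.8 [3.8360e-01 1.3000e-03 2.7000e-03 1.3483e+00 5.6000e-03] [-0.003  0.001]
0.36 3174.3 [-5.000e-04  1.100e-03  1.400e-03  1.326e+00  4.300e-03] [-0.0002  0.    ]
std m 0.0284 [130. 116. 114. 199.  60.  32. -19. -22. -27. 171. 102.   5.]
joint
0.24 7501.8 [0.2711 0.0018 0.003  1.1908 0.0049] [-0.      0.0006 -0.0019  0.0021 -0.0033  0.0028]
0.3 7582.3 [0.2872 0.0025 0.0023 1.2367 0.0034] [-0.0005 -0.0003 -0.002   0.001  -0.0002  0.0009]
0.36 7617.9 [0.2865 0.0033 0.0032 1.4044 0.0029] [-0.0008  0.0018 -0.0033  0.0027 -0.0013  0.0024]
std m 0.0047 [126. 115. 113. 181.  59.  59.  28.  24.  19. 183. 108.  -5.]
```

View pics/f5.png

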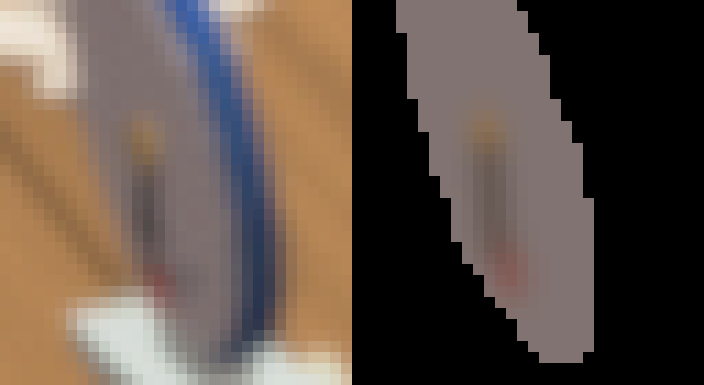

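Run:
```python
from h import *
t0=dict(np.load('top0.npz'));t1=dict(np.load('top1.npz'))
t0['image']=((t0['image'].astype(float)+t1['image'])/2).astype(np.uint8)
crop(t0,238,160,290,200,14,'c14.png')
im=t0['image'].astype(int)
for v in range(180,190): print(v,[tuple(im[v,u]) for u in range(256,268)])
a=np.radians(13.1); gx=np.array([np.cos(a),np.sin(a),0]); gy=np.array([-np.sin(a),np.cos(a),0]); c=np.array([.6567,.0247,.073])
for m in(.2,.25,.3,.35): print(m,np.round(proj(t0,c-gx*.0055+.0445*(np.sin(m)*gy-[0,0,np.cos(m)])),2))
print("hub",np.round(proj(t0,c-gx*.008),2),"ends of foot",[np.round(proj(t0,c*[1,1,0]+gx*sx*.018+gy*sy*.05+[0,0,.012]),2) for sx in(-1,) for sy in(-1,1)],"dial ends",[np.round(proj(t0,c-gx*.005+gy*sy*.055),2) for sy in(-1,1)], "handle top",[np.round(proj(t0,c+[0,0,.103]+gx*sx*.013+gy*sy*.02),2) for sx in(-1,1) for sy in(-1,1)])
```

```text
180 [(np.int64(80), np.int64(76), np.int64(75)), (np.int64(72), np.int64(65), np.int64(62)), (np.int64(65), np.int64(59), np.int64(57)), (np.int64(83), np.int64(78), np.int64(76)), (np.int64(97), np.int64(89), np.int64(92)), (np.int64(106), np.int64(99), np.int64(97)), (np.int64(110), np.int64(100), np.int64(95)), (np.int64(121), np.int64(110), np.int64(98)), (np.int64(128), np.int64(114), np.int64(101)), (np.int64(128), np.int64(111), np.int64(101)), (np.int64(119), np.int64(106), np.int64(101)), (np.int64(110), np.int64(101), np.int64(99))]
181 [(np.int64(108), np.int64(97), np.int64(94)), (np.int64(101), np.int64(92), np.int64(91)), (np.int64(104), np.int64(95), np.int64(93)), (np.int64(108), np.int64(100), np.int64(98)), (np.int64(111), np.int64(99), np.int64(98)), (np.int64(121), np.int64(108), np.int64(99)), (np.int64(141), np.int64(120), np.int64(94)), (np.int64(160), np.int64(134), np.int64(92)), (np.int64(166), np.int64(135), np.int64(88)), (np.int64(155), np.int64(125), np.int64(84)), (np.int64(125), np.int64(109), np.int64(90)), (np.int64(113), np.int64(102), np.int64(97))
[... 4121 characters left out ...]
, np.int64(232), np.int64(240)), (np.int64(223), np.int64(232), np.int64(241)), (np.int64(225), np.int64(233), np.int64(242)), (np.int64(224), np.int64(233), np.int64(242)), (np.int64(219), np.int64(232), np.int64(240)), (np.int64(217), np.int64(232), np.int64(242)), (np.int64(219), np.int64(232), np.int64(244)), (np.int64(211), np.int64(223), np.int64(235))]
0.2 [261.15 185.17]
0.25 [260.36 185.34]
0.3 [259.58 185.49]
0.35 [258.81 185.64]
hub [264.11 182.31] ends of foot [array([283.44, 185.39]), array([247.79, 194.4 ])] dial ends [array([284.26, 176.06]), array([243.34, 186.38])] handle top [array([271.49, 174.51]), array([255.39, 178.57]), array([268.83, 164.26]), array([252.76, 168.3 ])]
```

View pics/c14.png

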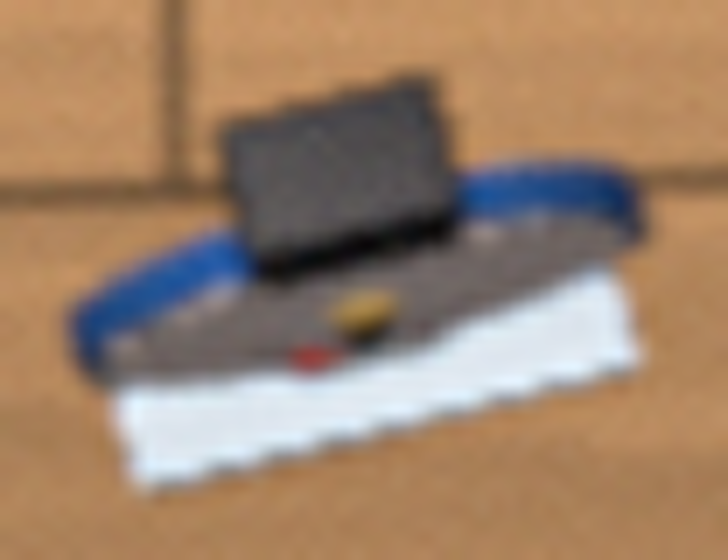

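Run:
```python
from h import *
s=dict(np.load('side0.npz'))
crop(s,292,195,345,236,14,'c15.png')
a=np.radians(13.4); gx=np.array([np.cos(a),np.sin(a),0]); gy=np.array([-np.sin(a),np.cos(a),0]); c=np.array([.6555,.0240,.073])
for sx in(-1,1):
  for sy in(-1,1): u,v=proj(s,c*[1,1,0]+gx*sx*.018+gy*sy*.05+[0,0,.012]); print(sx,sy,round(u,2),round(v,2),"in crop",round((u-292+.5)*14),round((v-195+.5)*14))
for m in(.22,.25,.28,.31): print(m,np.round(proj(s,c-gx*.0055+.0445*(np.sin(m)*gy-[0,0,np.cos(m)])),2))
```

```text
-1 -1 323.99 230.23 in crop 455 500
-1 1 297.08 210.74 in crop 78 227
1 -1 333.06 223.46 in crop 582 405
1 1 306.18 204.53 in crop 206 140
0.22 [311.22 211.56]
0.25 [310.88 211.23]
0.28 [310.54 210.89]
0.31 [310.2  210.55]
```

View pics/c15.png

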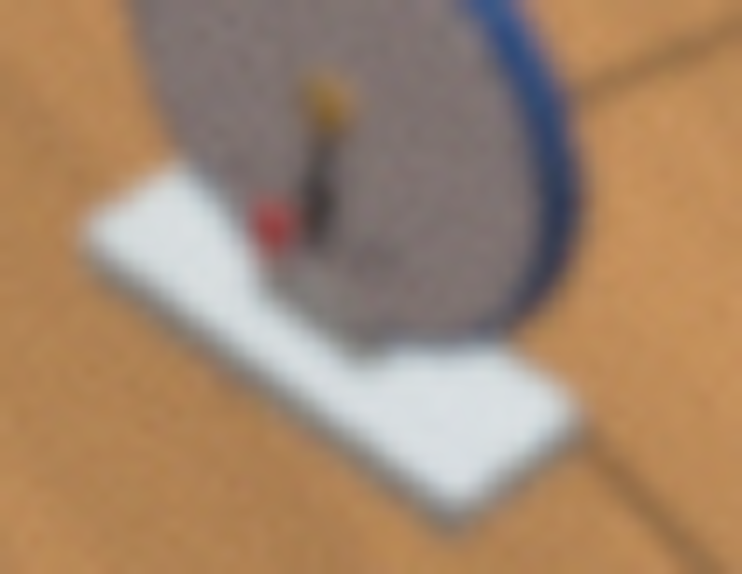

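Run:
```python
from h import *
d=grab('top'); cv2.imwrite('pics/top9.png',d['image'][:,:,::-1])
s=dict(np.load('side4.npz')); P=cloud(s); I=s['range_z']>0
for n,f in(('s1','side1'),('s4','side4')):
    d=dict(np.load(f+'.npz')); im=d['image'][175:240,195:290].astype(int)
    # front (-y) vertical face of plaster: grey-beige dark pixels
    m=(abs(im[...,0]-im[...,2])<45)&(im.sum(2)>260)&(im.sum(2)<430)&(im[...,0]>im[...,1]); m[:33]=False
    v,u=np.nonzero(m); print(n,len(u),u.mean().round(2),v.mean().round(2),u.min(),u.max(),v.max())
rock(.288)
```

```text
s1 244 52.17 38.15 2 81 58
s4 242 52.55 38.1 6 81 58
t 31.52 p [0.5197 0.1892 0.2124] F [-0.9  0.3  1.9] w 0.0388
[[-0.998  0.057 -0.014]
 [ 0.059  0.957 -0.284]
 [-0.003 -0.284 -0.959]]
tilt now 0.2882
expected (y,z) here [0.1893 0.212 ]
t 31.52 p [0.5197 0.1892 0.2124] F [-0.9  0.3  1.9] w 0.0388
[[-0.998  0.057 -0.014]
 [ 0.059  0.957 -0.284]
 [-0.003 -0.284 -0.959]]
shift in tool axes now [0.0032 0.     0.0004] after turning [0.0032 0.     0.0004] turn [-0.0002  0.0011 -0.0073]
```

View pics/top9.png

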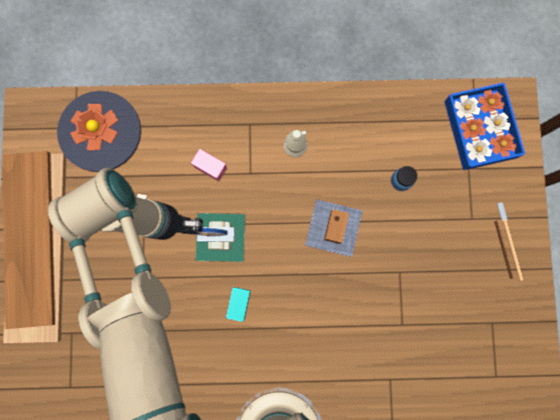

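Run:
```python
from h import *
ims=[grab('top') for _ in range(4)]; d=ims[0]; d['image']=np.mean([i['image'].astype(float) for i in ims],0).astype(np.uint8); np.savez('top5.npz',**d)
crop(d,190,205,250,265,12,'c16.png'); crop(d,200,222,240,246,20,'c17.png')
th=.288;yw=np.radians(-3.2); gx=np.array([np.cos(yw),np.sin(yw),0]); y0=np.array([-np.sin(yw),np.cos(yw),0]); z=np.array([0,0,1.])
gz=np.sin(th)*y0+np.cos(th)*z; gy=np.cos(th)*y0-np.sin(th)*z
c=np.array([.5197,.1892,.2124])-gz*(.1473-.073); f=c-gz*.073
print("hub",np.round(proj(d,c-gx*.008),2))
for D in(-.06,0,.06): print(D,np.round(proj(d,c-gx*.0055+.0445*(np.sin(D)*y0-np.cos(D)*z)),2))
print("foot top corners",[np.round(proj(d,f+gz*.012+gx*a*.018+gy*b*.05),2) for a in(-1,1) for b in(-1,1)])
```

```text
hub [204.74 234.4 ]
-0.06 [208.32 234.89]
0 [207.27 234.85]
0.06 [206.21 234.82]
foot top corners [array([232.87, 240.64]), array([196.64, 240.19]), array([233.5 , 226.44]), array([197.37, 226.28])]
```

View pics/c16.png

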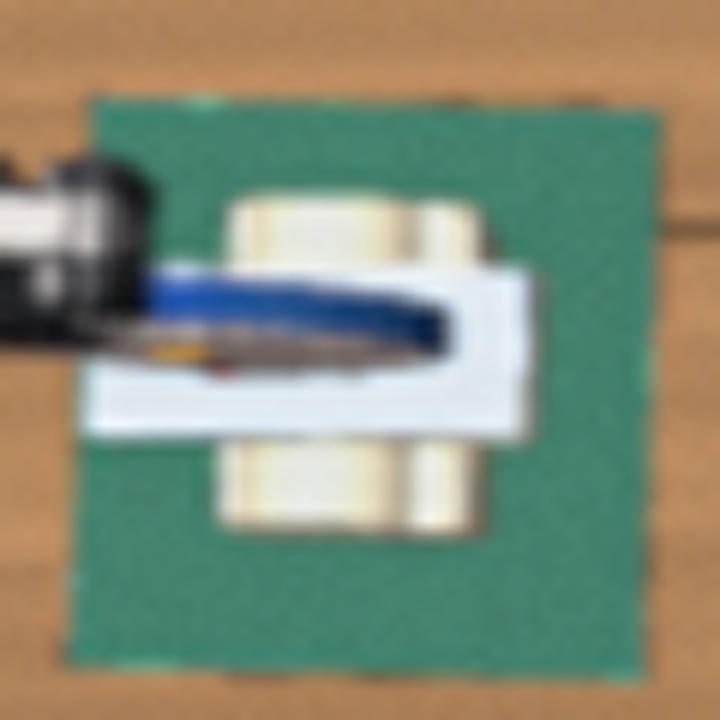

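View pics/c17.png

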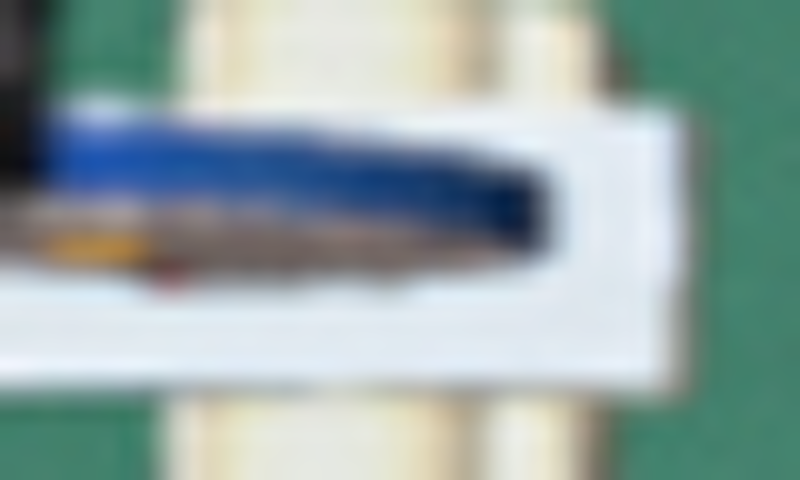

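Run:
```python
from h import *
d=dict(np.load('top5.npz')); im=d['image'].astype(int)
print('u   ',list(range(200,218)))
for v in range(231,239):
    print(v,'lum',[int(im[v,u].sum()//3) for u in range(200,218)]); print('   r-g',[int(im[v,u,0]-im[v,u,1]) for u in range(200,218)]); print('   g-b',[int(im[v,u,1]-im[v,u,2]) for u in range(200,218)])
```

```text
u    [200, 201, 202, 203, 204, 205, 206, 207, 208, 209, 210, 211, 212, 213, 214, 215, 216, 217]
231 lum [53, 65, 90, 109, 114, 122, 120, 110, 107, 108, 108, 102, 101, 101, 95, 89, 84, 77]
   r-g [2, 0, -7, -17, -20, -21, -22, -29, -28, -25, -27, -32, -31, -32, -36, -38, -37, -41]
   g-b [0, -5, -31, -50, -60, -59, -59, -61, -60, -58, -55, -55, -54, -52, -52, -56, -54, -55]
232 lum [94, 114, 134, 138, 144, 153, 152, 130, 125, 130, 131, 121, 125, 122, 113, 109, 104, 94]
   r-g [5, 6, 3, 3, 4, 4, 4, 0, 4, 4, 2, -5, -5, -7, -16, -15, -13, -15]
   g-b [0, 1, -2, -8, -10, -10, -11, -15, -17, -12, -15, -22, -23, -27, -31, -35, -35, -35]
233 lum [99, 111, 119, 125, 126, 135, 130, 115, 109, 115, 118, 112, 110, 112, 111, 118, 122, 121]
   r-g [9, 11, 16, 19, 19, 18, 18, 15, 12, 10, 10, 10, 10, 7, 6, 6, 8, 11]
   g-b [2, 4, 8, 15, 18, 18, 15, 6, 1, 3, 1, -2, -4, -2, -6, -6, -4, -4]
234 lum [115, 113, 119, 126, 127, 125, 115, 100, 97, 98, 100, 100, 101, 101, 100, 101, 107, 109]
   r-g [8, 13, 26, 36, 38, 42, 40, 26, 14, 12, 11, 11, 12, 12, 12, 13, 12, 13]
   g-b [-1, 5, 24, 48, 57, 62, 53, 25, 7
[... 370 characters left out ...]
 [-12, -14, -15, -16, -17, -17, -14, 2, 17, 7, -4, -7, -8, -9, -9, -9, -12, -11]
   g-b [-7, -8, -8, -9, -10, -11, -11, -11, -8, -6, -8, -7, -6, -6, -5, -7, -8, -8]
237 lum [232, 231, 231, 231, 232, 232, 231, 227, 226, 226, 226, 227, 227, 228, 227, 229, 232, 231]
   r-g [-8, -8, -8, -9, -10, -10, -11, -11, -10, -12, -13, -13, -12, -11, -12, -11, -9, -10]
   g-b [-6, -6, -7, -7, -7, -6, -6, -6, -6, -6, -8, -8, -7, -8, -7, -7, -7, -7]
238 lum [228, 229, 230, 229, 230, 230, 230, 232, 231, 232, 232, 232, 232, 231, 231, 232, 231, 232]
   r-g [-9, -10, -8, -8, -8, -9, -10, -9, -10, -10, -9, -9, -10, -8, -9, -8, -9, -9]
   g-b [-5, -5, -6, -7, -6, -5, -6, -6, -5, -7, -7, -7, -6, -7, -7, -7, -7, -6]
```

```bash
cat > tf.py <<'E'
from fit import *
def rend(d,box,c,yaw,th,pa,m,prP,prH,pw,hr,cols,blur):
    u0,v0,u1,v1=box; img=np.zeros(((v1-v0)*S,(u1-u0)*S,3),np.float32); img[:]=cols[0]
    gx=np.array([np.cos(yaw),np.sin(yaw),0]); y0=np.array([-np.sin(yaw),np.cos(yaw),0])
    gz=np.sin(th)*y0+np.array([0,0,np.cos(th)]); gy=np.cos(th)*y0-np.array([0,0,np.sin(th)])
    P=lambda r,s,a,pr:c-gx*(.005+pr)+r*(np.sin(a)*gy-np.cos(a)*gz)+s*(np.cos(a)*gy+np.sin(a)*gz)
    A=np.linspace(0,2*np.pi,60)
    poly([P(.055*np.cos(a),.055*np.sin(a),0,0) for a in A],img,tuple(cols[1]),d,u0,v0)
    poly([P(r,s,m,.0004) for r,s in((.038,-.0035),(.051,-.0035),(.051,.0035),(.038,.0035))],img,tuple(cols[2]),d,u0,v0)
    poly([P(r,s,pa,prP) for r,s in((0,-pw/2),(.038,-pw/2),(.038,pw/2),(0,pw/2))],img,tuple(cols[3]),d,u0,v0)
    poly([P(hr*np.cos(a),hr*np.sin(a),0,prH) for a in A],img,tuple(cols[4]),d,u0,v0)
    return cv2.resize(cv2.GaussianBlur(img,(0,0),blur*S),(u1-u0,v1-v0),interpolation=cv2.INTER_AREA)
def fit(d,box,c,yaw,th,msk,name,ms):
    I=d['image'][box[1]:box[3],box[0]:box[2]].astype(float)
    c0=np.r_[226,232,238, 110,100,98, 150,40,40, 25,25,25, 170,125,40].astype(float)
    sc=np.r_[.001,.001,.001,.001,.001,.2,np.full(15,15)]; cen=np.r_[.002,.0035,.003,0,0,.7,c0]; rs=np.r_[.0008,.001,.0006,.002,.003,.3,np.full(15,20)]
    yv=np.array([-np.sin(yaw),np.cos(yaw),0]);xv=np.array([np.cos(yaw),np.sin(yaw),0]); out=[]
    for m in ms:
        def f(z,full=False):
            p=cen+(z-10)*sc
            X=rend(d,box,c+yv*p[3]+xv*p[4],yaw,th,th,m,p[0],p[1],p[2],.005,p[6:].reshape(5,3).tolist(),max(p[5],.3))
            if full: return X,p
            return np.r_[(X-I)[msk].ravel()/6,(p-cen)/rs]
        r=least_squares(f,np.full(21,10.),diff_step=.03,max_nfev=25); out.append(r.cost); X,p=f(r.x,True)
        print(name,round(m,3),round(r.cost,1),p[:6].round(4))
        if r.cost==min(out): best=X
    b=np.hstack([cv2.resize(q.clip(0,255).astype(np.uint8)[...,::-1],None,fx=14,fy=14,interpolation=cv2.INTER_NEAREST) for q in(I,np.where(msk[...,None],best,0))]); cv2.imwrite(f'pics/{name}.png',b)
E
python3 - <<'E'
from tf import *
t0=dict(np.load('top0.npz'));t1=dict(np.load('top1.npz')); t0['image']=((t0['image'].astype(float)+t1['image'])/2)
ms=np.arange(.18,.37,.02)
box=(250,178,274,192); v,u=np.mgrid[box[1]:box[3],box[0]:box[2]]
# exclude the region above hub and the far foot edge
a=np.radians(13.1); msk=(v>=181)&(v<=188)&(u>=253)&(u<=271)&(v+.25*(u-262)>180.5)
fit(t0,box,np.array([.6567,.0247,.073]),a,0.,msk,'t0',ms)
t5=dict(np.load('top5.npz')); th=.288;yw=np.radians(-3.2); gz=np.sin(th)*np.array([-np.sin(yw),np.cos(yw),0])+np.array([0,0,np.cos(th)])
box=(198,229,224,240); v,u=np.mgrid[box[1]:box[3],box[0]:box[2]]; msk=(v>=234)&(v<=238)&(u>=200)&(u<=218)
fit(t5,box,np.array([.5197,.1892,.2124])-gz*(.1473-.073),yw,th,msk,'t5',ms)
E
```

```text
t0 0.18 941.5 [3.70e-03 1.50e-03 4.90e-03 1.70e-03 3.00e-04 7.48e-01]
t0 0.2 750.3 [3.40e-03 1.10e-03 6.70e-03 5.00e-04 3.00e-04 7.47e-01]
t0 0.22 808.8 [ 3.100e-03  6.000e-04  7.200e-03  1.300e-03 -0.000e+00  7.142e-01]
t0 0.24 786.6 [3.500e-03 1.200e-03 4.800e-03 1.000e-03 4.000e-04 7.549e-01]
t0 0.26 912.1 [3.400e-03 2.200e-03 5.600e-03 2.000e-04 4.000e-04 7.774e-01]
t0 0.28 851.9 [3.400e-03 5.000e-04 7.700e-03 3.000e-04 3.000e-04 7.441e-01]
t0 0.3 955.9 [ 3.700e-03  1.800e-03  7.200e-03 -5.000e-04  4.000e-04  7.355e-01]
t0 0.32 887.8 [ 3.600e-03  1.000e-03  9.500e-03 -3.000e-04  5.000e-04  7.645e-01]
t0 0.34 933.3 [ 3.400e-03  1.000e-03  7.700e-03 -5.000e-04  5.000e-04  7.698e-01]
t0 0.36 1066.3 [ 3.600e-03  2.300e-03  8.800e-03 -1.200e-03  3.000e-04  6.864e-01]
t5 0.18 287.5 [ 0.0021  0.0015  0.004  -0.0027 -0.0012  0.5649]
t5 0.2 312.4 [ 0.0021  0.0017  0.0025 -0.0031 -0.0012  0.5552]
t5 0.22 330.4 [ 0.0016  0.0008  0.0037 -0.0022 -0.0012  0.5533]
t5 0.24 336.8 [ 0.0026  0.0015  0.0028 -0.0029 -0.0009  0.59  ]
t5 0.26 368.8 [ 0.0019  0.0019  0.0055 -0.0044 -0.0011  0.5595]
t5 0.28 344.9 [ 2.000e-04  6.000e-04  2.100e-03 -1.300e-03 -1.300e-03  5.729e-01]
t5 0.3 498.4 [ 1.200e-03  1.500e-03  2.900e-03 -1.000e-04 -1.000e-03  5.624e-01]
t5 0.32 422.4 [ 2.10e-03 -5.00e-04  3.10e-03 -2.40e-03 -1.20e-03  6.68e-01]
t5 0.34 386.5 [ 1.900e-03 -2.000e-04  3.700e-03 -4.300e-03 -1.100e-03  6.656e-01]
t5 0.36 423.9 [ 0.0025  0.0008  0.003  -0.0034 -0.001   0.6247]
```

```bash
python3 -c "
import cv2,numpy as np
a=cv2.imread('pics/t0.png');b=cv2.imread('pics/t5.png');w=max(a.shape[1],b.shape[1])
p=lambda x:np.pad(x,((0,0),(0,w-x.shape[1]),(0,0)));cv2.imwrite('pics/tt.png',np.vstack([p(a),p(b)]))"
```

```text
(no output)
```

View pics/tt.png

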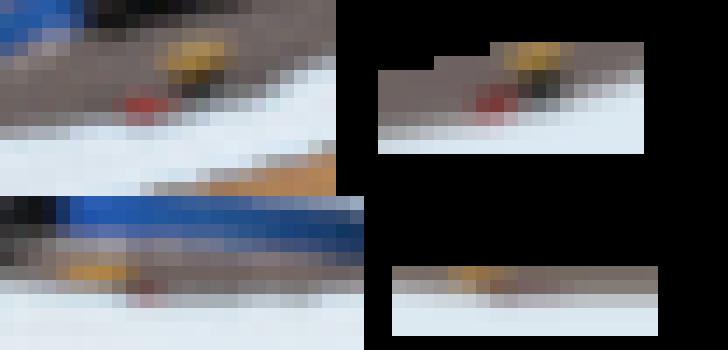

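>>> apply_moves(moves=[0.03,0,-0.0015,0,-0.01,0,0,0.03,0,0,0,0,0,0,0.03,0,0,0,0,0,0,0.03,0,0,0,0,0,0,0.03,0,0,0,0,0,0,0.03,0,0,0,0,0,0,0.03,0,0,0,0,0,0,0.03,0,0,0,0,0,0])

```text
clock: 32.38
position: [0.5196, 0.1875, 0.2128]
ee_rot: [-0.003, 0.03, 0.99, -0.138]
contact_force: [-1.4, 1.3, 1.4]
width: 0.0393
```

>>> apply_moves(moves=[0.03,0,0,0,0,0,0,0.03,0,0,0,0,0,0,0.03,0,0,0,0,0,0,0.03,0,0,0,0,0,0,0.03,0,0,0,0,0,0,0.03,0,0,0,0,0,0,0.03,0,0,0,0,0,0,0.03,0,0,0,0,0,0])

```text
clock: 33.05
position: [0.5196, 0.1876, 0.2128]
ee_rot: [-0.003, 0.029, 0.99, -0.138]
contact_force: [-0.7, -0.1, 2.0]
width: 0.0391
```

>>> apply_moves(moves=[0.03,0,0,0,0,0,0,0.03,0,0,0,0,0,0,0.03,0,0,0,0,0,0,0.03,0,0,0,0,0,0,0.03,0,0,0,0,0,0,0.03,0,0,0,0,0,0,0.03,0,0,0,0,0,0,0.03,0,0,0,0,0,0])

```text
clock: 33.72
position: [0.5196, 0.1876, 0.2128]
ee_rot: [-0.003, 0.029, 0.99, -0.138]
contact_force: [-0.6, 1.3, 2.1]
width: 0.0393
```

```bash
python3 -c "
from h import *
rock(.278)
d=grab('side'); cv2.imwrite('pics/side9.png',d['image'][:,:,::-1])
d=grab('top'); t=dict(np.load('top0.npz')); 
df=np.abs(d['image'].astype(int)-t['image']).max(2)
for n,(u,v) in(('figure',(295,143)),('jar',(404,178))): print(n,df[v-20:v+20,u-20:u+20].max(),df[v-20:v+20,u-20:u+20].mean())
"
```

```text
t 33.72 p [0.5196 0.1876 0.2128] F [-0.6  1.3  2.1] w 0.0393
[[-0.998  0.058 -0.013]
 [ 0.059  0.96  -0.273]
 [-0.003 -0.274 -0.962]]
tilt now 0.2771
expected (y,z) here [0.1877 0.2124]
t 33.72 p [0.5196 0.1876 0.2128] F [-0.6  1.3  2.1] w 0.0393
[[-0.998  0.058 -0.013]
 [ 0.059  0.96  -0.273]
 [-0.003 -0.274 -0.962]]
shift in tool axes now [0.0031 0.0002 0.0004] after turning [0.0031 0.0002 0.0004] turn [ 0.0009  0.0012 -0.0073]
figure 21 3.89875
jar 16 4.548125
```

View pics/side9.png

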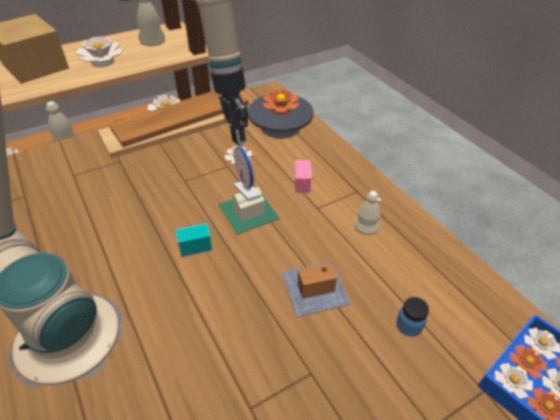

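The gauge stands tilted on the plaster's crown at side px (249,195). The timber is on the grey pad at (317,281), and the flower (238,155), bird (368,212) and jar (412,317) haven't moved. Handing in.

```bash
python3 -c "
from rig import workorder
print(workorder.sign_off())"
```

```text
the job is handed in; nothing more can be done
None
```

I swapped the two blocks, stood the gauge upright on the plaster crown for about 1.3 s, then rocked it to a tilt of 0.277 rad. I handed in at about 34 s, still holding it by the handle. How exactly the pointer sits on the red mark is the one thing I could not settle.

- **Blocks:** the top camera puts the plaster about 2 mm from the middle of the green pad. The side camera puts it up to 6 mm off in y. The timber is within about 1 mm of the middle of the grey pad by the side camera.
- **Grip and press:** the foot presses on the crown with about 5 N. The reading is +2 N, against −3 N when the gauge hung free. By geometry and in the pictures the foot clears the lump and everything else.
- **Bystanders:** the bird and jar are unchanged between the first and last top pictures. The flower shows in its place in the side picture, but the arm hid it from the top camera.
- **Pointer on the mark:** the views disagreed. Most put the mark between 0.24 and 0.30 rad. At the earlier 0.288 rad tilt, the oblique side view gave about 0.34 and the top view about 0.24 to 0.28. I chose 0.277 as a weighted middle. The mark is about 0.16 rad wide, so the pointer should lie on it, though perhaps not on its centre line. I did not lift the gauge for a face-on look, which would have settled it.

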